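# Pack a two-layer drawing-pen kit

### The arm

A 7-joint arm with a two-finger parallel gripper is mounted at the origin on the work surface. World frame = base frame: x ahead of the robot, y to its left, z up, the work surface at z = 0. Lengths are in m, angles in rad, forces in N, time in s.
With the tool pointing down it reaches from about 0.425 to 0.875 m from the base axis. Payload 4.7 kg.
Tool frame: the origin (TCP) lies on the mounting face of the last link; the fingertips stand 182 mm ahead of it and the grasp point (between the pads) lies 164 mm ahead of it; z points along the fingers, y is the direction in which the jaws open and shut (so a half turn about z gives the same grasp; the last joint's range is limited). The gripper opens to 87 mm and grips with 3 to 60 N. Pads are 19 mm wide; open, the fingers measure 117 mm over their backs; the gripper's body (75 mm by 190 mm) begins 51 mm behind the grasp point.
Start: joints at [-1.282, 0.321, -0.07, 1.45, 0.023, 1.371, -0.057], TCP at [0.176, 0.626, 0.405] pointing down, gripper open.
Joint ranges: [-2.86, 2.86], [-0.3, 2.09], [-1.38, 1.24], [0.06, 2.45], [-1.56, 4.7], [0.09, 2.05], [-2.69, 2.69]. Speed limits (rad/s): [2.57, 2.57, 3.14, 3.14, 3.14, 3.14, 3.14].

### API

Orientations are given as a rotation vector (axis times angle).
In Python, from bench import ctrl gives the robot as it stands. The module is installed in compiled form; this text tells all that it offers.
- The arm moves only by the tool play_rows, never from a script. Its argument "targets" is text: rows parted by semicolons, each of 7 numbers parted by spaces: the shift along the tool's x, y, z in cm, then the turn, a rotation vector about the tool's x, y, z in rad, then the opening, from -1 (shut) to 1 (fully open). In form: x y z ax ay az grip; .... A call has 1 to 20 rows; each row shifts and turns the pose as measured when the row begins, along the tool's axes as they then stand; what a row does not reach is not made up. A row lasts 1/8 s, in which the tool goes at most 62.5 mm and 10.7 degrees, less where a joint would pass 70% of its speed; a pose out of reach is approached as far as the arm can. A call is refused whole if a number of a shift passes 6.25 or a number of a turn 0.188, either way. A call with a gripper value outside its range is refused whole. The fingers move at their own pace and stop on an object; "newtons" is the grip in N (left out, the last holds). Time passes only in rows, so rows that do not move let the fingers close. It gives the time, the measured TCP pose, the force and the opening at its end, in the units of the state.
- ctrl.get_state(): the state, without advancing time (a new reading comes with each control period).
- ctrl.get_image(name): name is "scene" or "top"; returns a dict with "pixels" (400x640x3 uint8, blue, green, red), "depth" (400x640 float32, m along the optical axis (not along the pixel's ray), 0 where there is no reading), "intrinsics" (3x3 intrinsics, pixels), "k1" (the pictures are not rectified: a ray, as slopes to the right and down, at radius r is drawn at 1 + k1 r^2 times it, then the intrinsics apply), "R" (3x3) and "t" (3): a world point X has camera coordinates R X + t. Camera axes: x right, y down, z forward; pixel columns grow to the right and rows downward; lengths in m; the calibration is good to about 2 mm. A picture is of the moment at which its call begins.
- ctrl.close_job(): hands the job in, once; it reports no verdict.
The state is a dict: "time": time; "joint_positions": joint angles; "qd": joint speeds; "joint_torque": joint torques, N m; "position": TCP position; "tool_rot": TCP orientation; "ft_force": force on the tool from outside, world axes, zero at the start; "torque": the same for the moment, N m; "grip_width": opening from 0.0 (shut) to 1.0 (fully open).
Only numpy, scipy, OpenCV 4.12 (cv2) and the standard library are available. Lean on these libraries where they do the work, as an engineer would, in place of code of your own. Each camera call takes 0.05 s, during which the arm holds its last target.

### The job

Pack the pen kit into the open carton: first lay the power adapter and the round stand flat in their own pockets at the bottom, then fit the divider over them, channel side up, until it lies fully home on its ledges, and lastly lay the pen down in the divider's channel with its nozzle in the slotted end. The grey insert lies loose-fitted in the carton and may be shifted towards either end, so find out where it is. Leave the mug, the glue bottle and the scraper where they are.

Things in the scene. Friction and masses are not known exactly. Their poses are not given: they have to be found in the camera images.
- carton: Open cardboard carton fixed on the table top, 140 (x) x 250 (y) x 66 mm high outside, walls and floor 4 mm. Origin: centre of its underside, z up. A grey moulded insert lies in it, square and centred in x, but shifted by an UNREPORTED -15 to +15 mm along the carton's y: find it by touch or sight; it does not give when pushed. Heights are above the carton's underside.
- well (a point): Point of the carton above its centre, 40 mm up: the divider's underside centre when home, if the insert's shift is 0 (add the shift along carton y). Insert: 5 mm walls, tops 56 mm up; the well between them is 120 (x) x 200 (y) mm. The ledges under the divider are the last 12 mm at each y end of the well, 40 mm up.
- adapter_pocket (a point): Floor centre of the adapter's pocket if the insert's shift is 0 (add the shift along carton y): 36.5 mm to the carton's -y side, 7 mm up. Pocket 58 (x) x 103 (y) mm; its rims beside it in x are level, 17 mm up, and reach out to the insert's walls.
- stand_pocket (a point): Floor centre of the round stand's square pocket if the insert's shift is 0 (add the shift along carton y): 54 mm to the carton's +y side, 7 mm up. Pocket 68 x 68 mm, rims 17 mm up.
- adapter_mid (a point): Centre of the loose power adapter: grey plastic brick 50 (x) x 95 (y) x 30 (z) mm, 0.14 to 0.28 kg, lying flat on the table, z up; it fits its pocket either way round.
- stand_mid (a point): Centre of the loose round pen stand: solid grey plastic disc 60 mm in diameter, 30 mm high, 0.13 to 0.25 kg, lying flat, z up.
- divider_mid (a point): Loose pale divider, 0.15 kg, channel side up: plate 116 (x) x 196 (y) x 5 mm; this point is over its centre, 11 mm above its underside. A channel runs along y, its two walls 6 mm thick, 46 mm apart outside, tops 17 mm above the underside, from y -90 to +68 mm: grip across them (along x). The plate fits the well either way round with 2 mm to spare on each side.
- pen_place (a point): On the divider: floor centre of the channel's place for the pen body, 5 mm above the divider's underside, 12 mm to -y of its centre; axes as the divider's. Clear room 34 (x) x 140 (y) mm. Walls stand 12 mm above this floor; a full stop 15 mm high closes the -y end; at the +y end two stops leave a 24 mm wide slot for the nozzle.
- pen_mid (a point): Centre of the body of the loose drawing pen: white plastic bar 28 (x) x 130 (y) x 30 (z) mm, 0.09 kg, lying flat, z up, with a black tapered nozzle 30 mm long (16 mm thick at its root) on its +y end. It fits the channel only with the nozzle in the slotted (+y) end.
- pen_tip (a point): Tip of the pen's nozzle, 95 mm along the pen's +y axis from the centre of its body.
- mug: Bystander: white mug, 76 mm wide, 85 mm high; origin at the centre of its underside.
- glue: Bystander: white glue bottle, 52 mm in diameter, 110 mm high; origin at the centre of its underside.
- scraper: Bystander: flat scraper with a handle, 190 mm long; origin at its middle, underside.
Mind the look-alikes: they are no part of the job. Of the things like the part that bears divider_mid, leave any that is pink or purple; of the rest the smaller one is meant.

How it is judged:
On the way, in this order (a step that is already met when the one before it is completed fails the run):
1. the adapter and the round stand lie flat in their own pockets of the insert (x of adapter_mid in the frame of carton between -0.007 and 0.007 m and y of adapter_mid in the frame of carton between -0.0585 and -0.0145 m and z of adapter_mid in the frame of carton between 0.019 and 0.025 m and angle between each of adapter_mid, stand_mid's own z axis and vertical below 0.1 rad and x of stand_mid in the frame of carton between -0.007 and 0.007 m and y of stand_mid in the frame of carton between 0.032 and 0.076 m and z of stand_mid in the frame of carton between 0.019 and 0.025 m), for 0.2 s.
2. the divider lies home on its ledges over them (x of divider_mid in the frame of carton between -0.006 and 0.006 m and y of divider_mid in the frame of carton between -0.02 and 0.02 m and z of divider_mid in the frame of carton between 0.048 and 0.0535 m and angle between divider_mid's own z axis and vertical below 0.03 rad), for 0.2 s.
At the end, for the whole second after the job is handed in: Adapter and stand flat in their own pockets, divider channel side up, level (0.03 rad) on its ledges, pen flat in the channel, nozzle in the slot. Heights within 3 mm; sideways 6 to 7 mm; along: pen 8 mm, the others the insert's shift plus the fit (all of step 1 and all of step 2 and x of pen_mid in the frame of divider_mid between -0.006 and 0.006 m and y of pen_mid in the frame of divider_mid between -0.02 and -0.004 m and z of pen_mid in the frame of divider_mid between 0.006 and 0.012 m and angle between pen_mid's own z axis and vertical below 0.06 rad and y of pen_tip in the frame of divider_mid above 0.06 m); the robot touches nothing.
It fails at once if the mug is shifted more than 30 mm (distance of mug from where it was at the start of the episode above 0.03 m).
It fails at once if the glue is shifted more than 30 mm (distance of glue from where it was at the start of the episode above 0.03 m).
It fails at once if the scraper is shifted more than 30 mm (distance of scraper from where it was at the start of the episode above 0.03 m).
It also fails if it takes over 72 s, if anything falls off the work surface, if the arm or the gripper's body presses on something with over 40 N, if the wrist force passes 120 N, or if a joint passes its speed limit or range.

## Working session

There is one attempt and no reset: what is moved stays moved. The work goes in short steps, Python scripts to look and compute and a tool call to move; the robot and the scene stay as the last step left them, time stands still between calls to the robot, and variables do not carry over. Pictures are saved under pics/ and viewed, and the job is handed in when it is done.

Besides the shell and the picture viewer there is one more tool, called as name(argument=value, ...) on one line, values as JSON. play_rows: Moves the arm, as the interface text tells. Its arguments: {"type":"object","properties":{"targets":{"type":"string"},"newtons":{"type":"number"}},"required":["targets"]}

```bash
ls; mkdir -p pics; python3 - <<'E'
from bench import ctrl
import cv2, numpy as np
s=ctrl.get_state(); print({k:np.round(v,4).tolist() for k,v in s.items()})
for n in("scene","top"):
    d=ctrl.get_image(n); cv2.imwrite(f"pics/{n}0.png",d["pixels"]); np.savez(f"{n}0.npz",**d)
    print(n,d["intrinsics"],d["k1"],d["R"],d["t"])
E
```

```text
pics
{'time': 0.0, 'joint_positions': [-1.2819, 0.3218, -0.0701, 1.4517, 0.0226, 1.3708, -0.0569], 'qd': [0.0005, -0.0004, 0.0009, -0.0002, -0.0012, 0.0007, 0.0005], 'joint_torque': [-0.0, -49.128, -0.4037, -31.2536, -0.0637, 0.0438, 0.0002], 'position': [0.1764, 0.6254, 0.4037], 'tool_rot': [-0.4303, -3.1118, 0.003], 'ft_force': [0.2554, -0.0086, -0.2803], 'torque': [-0.0084, -0.0301, 0.0274], 'grip_width': 1.001}
scene [[472.57819275   0.         305.27098833]
 [  0.         472.57819275 203.63597286]
 [  0.           0.           1.        ]] -0.000888632466203229 [[ 5.89018493e-01  8.08119554e-01 -2.81501166e-05]
 [ 6.48417539e-01 -4.72636405e-01 -5.96799400e-01]
 [-4.82298570e-01  3.51507630e-01 -8.02390476e-01]] [-0.21910631 -0.34089473  1.5973295 ]
top [[396.78171395   0.         324.85075386]
 [  0.         396.78171395 201.01632024]
 [  0.           0.           1.        ]] 0.014640582386441106 [[-0.08585355 -0.99629951  0.00405597]
 [-0.97368523  0.08304083 -0.21222934]
 [ 0.21110717 -0.02216988 -0.97721147]] [-0.07535948  0.52981674  1.23292314]
```

View pics/scene0.png

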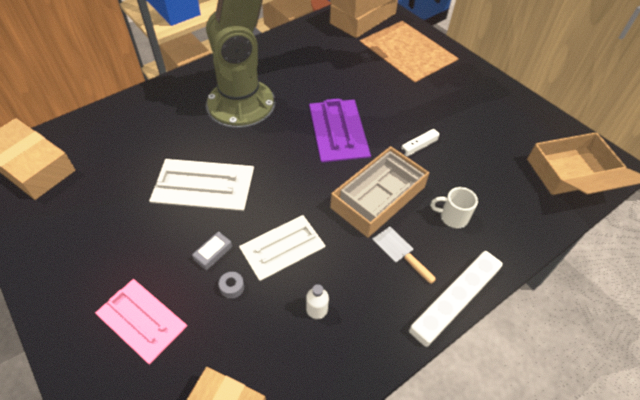

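View pics/top0.png

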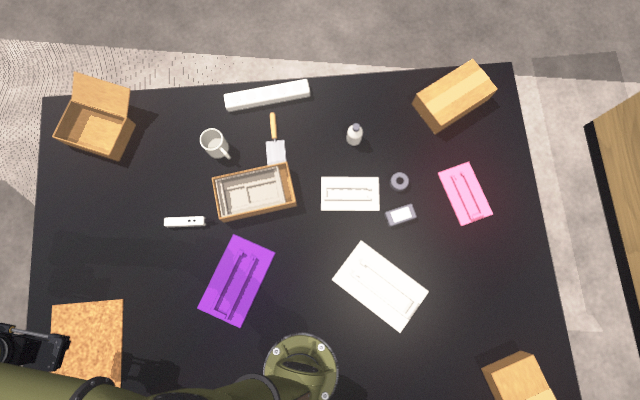

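The top view shows the carton at about (254,192), with the smaller white divider at (350,193). The adapter is at (401,215), the stand at (400,181) and the pen at (184,222). I'll zoom in and measure next.

```bash
cat > h.py <<'E'
import numpy as np, cv2
def load(n): return dict(np.load(n))
def ray(d,uv):
    uv=np.atleast_2d(uv).astype(float);K=d["intrinsics"];k1=float(d["k1"])
    p=np.c_[(uv[:,0]-K[0,2])/K[0,0],(uv[:,1]-K[1,2])/K[1,1]]
    q=p.copy()
    for _ in range(10): q=p/(1+k1*(q**2).sum(1))[:,None]
    return np.c_[q,np.ones(len(q))]
def world(d,uv,z):   # rays onto plane z
    r=ray(d,uv)@d["R"]; c=-d["R"].T@d["t"]
    return c+r*((z-c[2])/r[:,2])[:,None]
def cloud(d):
    v,u=np.mgrid[0:400,0:640]; uv=np.c_[u.ravel(),v.ravel()]
    r=ray(d,uv)*d["depth"].ravel()[:,None]
    return ((r-d["t"])@d["R"]).reshape(400,640,3)
def proj(d,X):
    c=np.atleast_2d(X)@d["R"].T+d["t"];p=c[:,:2]/c[:,2:]
    p=p*(1+float(d["k1"])*(p**2).sum(1))[:,None];K=d["intrinsics"]
    return p*[K[0,0],K[1,1]]+[K[0,2],K[1,2]]
E
python3 - <<'E'
from h import *
t=load("top0.npz");s=load("scene0.npz")
a=cv2.resize(t["pixels"][150:250,150:310],None,fx=5,fy=5,interpolation=2);cv2.imwrite("pics/tc.png",a)
a=cv2.resize(t["pixels"][160:240,310:440],None,fx=6,fy=6,interpolation=2);cv2.imwrite("pics/td.png",a)
a=cv2.resize(s["pixels"][120:240,320:480],None,fx=5,fy=5,interpolation=2);cv2.imwrite("pics/sc.png",a)
a=cv2.resize(s["pixels"][200:320,180:340],None,fx=5,fy=5,interpolation=2);cv2.imwrite("pics/sd.png",a)
c=cloud(t)
for n,(u,v) in dict(carton=(254,192),div=(350,193),table=(330,240),adapter=(401,215),stand=(400,175),pen=(175,222)).items(): print(n,c[v,u].round(4))
E
```

```text
carton [0.5844 0.1157 0.0049]
div [ 0.5535 -0.2093  0.0036]
table [ 0.4003 -0.1274 -0.0017]
adapter [ 0.4588 -0.3668  0.0308]
stand [ 0.5942 -0.3801  0.0336]
pen [0.4984 0.3725 0.0328]
```

View pics/tc.png

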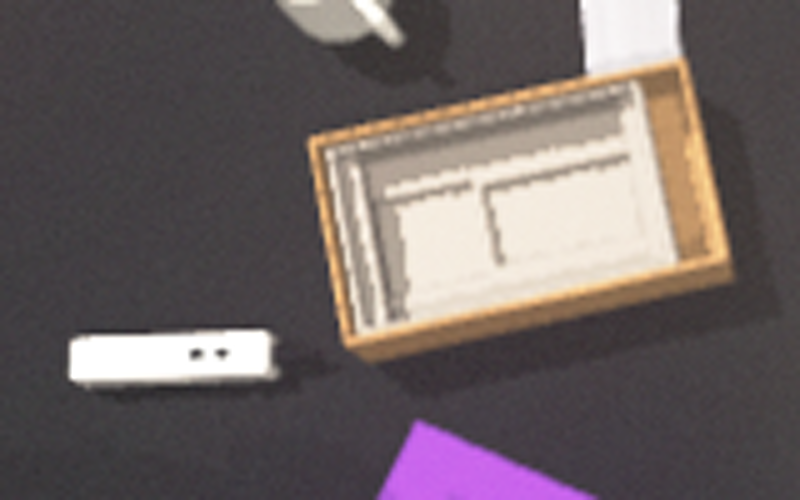

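View pics/td.png

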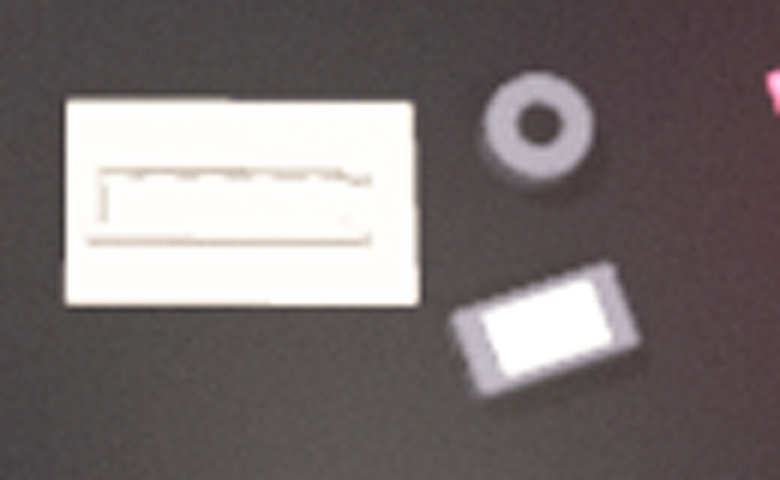

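View pics/sc.png

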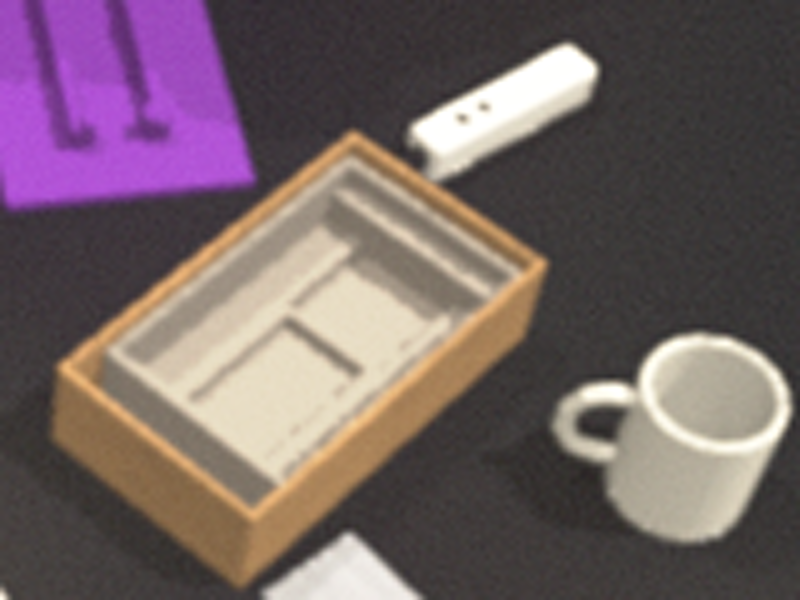

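View pics/sd.png

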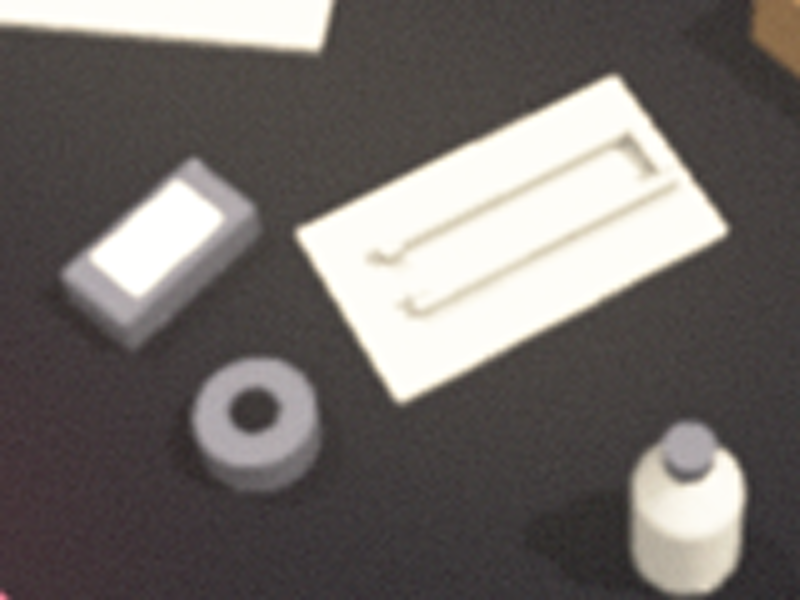

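```bash
python3 - <<'E'
from h import *
D={n:load(n+"0.npz") for n in("top","scene")}
def box(n,roi,m,z,name):
    d=D[n];u0,v0,u1,v1=roi;M=np.zeros((400,640),np.uint8);M[v0:v1,u0:u1]=m(d)[v0:v1,u0:u1]
    k,l,st,_=cv2.connectedComponentsWithStats(M);i=1+st[1:,4].argmax();M=(l==i).astype(np.uint8)
    c=max(cv2.findContours(M,0,cv2.CHAIN_APPROX_NONE)[0],key=cv2.contourArea)[:,0]
    w=world(d,c,z)[:,:2]
    r=cv2.minAreaRect((w*1000).astype(np.float32)); print(name,n,"c",np.round(r[0],1),"size",np.round(r[1],1),"ang",round(r[2],2)); return w
V=lambda d:d["pixels"].max(2)
S=lambda d:cv2.cvtColor(d["pixels"],cv2.COLOR_BGR2HSV)[...,1]
for n,C in((n,cloud(D[n])) for n in D):
    z=C[...,2]
    # carton rim
    near=(abs(C[...,0]-.575)<.15)&(abs(C[...,1]-.13)<.2)
    q=C[near&(z>.058)&(z<.074)&(S(D[n])>90)]; r=cv2.minAreaRect((q[:,:2]*1000).astype(np.float32)); print("rim",n,len(q),np.round(r[0],1),np.round(r[1],1),r[2],np.median(q[:,2]))
    for nm,c,zz in(("adapter",(.46,-.367),(.022,.04)),("stand",(.555,-.38),(.022,.04)),("pen",(.498,.35),(.022,.04))):
        q=C[(np.hypot(C[...,0]-c[0],C[...,1]-c[1])<.09)&(z>zz[0])&(z<zz[1])]
        # keep biggest cluster by coarse
        r=cv2.minAreaRect((q[:,:2]*1000).astype(np.float32)); print(nm,n,len(q),np.round(r[0],1),np.round(r[1],1),round(r[2],2),np.median(q[:,2]))
wm=lambda th:(lambda d:(d["pixels"].min(2)>th).astype(np.uint8))
box("top",(305,165,385,225),wm(140),.005,"div"); box("scene",(235,205,330,285),wm(140),.005,"div")
box("top",(155,205,212,235),wm(140),.03,"pen"); box("scene",(395,120,445,160),wm(165),.03,"pen")
box("top",(380,198,420,230),wm(85),.03,"adapter");box("scene",(180,220,240,275),wm(85),.03,"adapter")
box("top",(385,168,415,197),wm(85),.03,"stand");
# enhanced pen
for n,(u0,v0,u1,v1) in(("top",(155,200,225,240)),("scene",(390,120,450,165))):
    a=D[n]["pixels"][v0:v1,u0:u1].astype(float);a=np.clip((a/110)**.7*255,0,255).astype(np.uint8)
    cv2.imwrite(f"pics/pen_{n}.png",cv2.resize(a,None,fx=10,fy=10,interpolation=2))
E
```

```text
rim top 393 [577.9 110.1] [146.  249.8] 8.05249309539795 0.06577751471010145
adapter top 437 [ 490.2 -357.6] [111.4  95.9] 13.96 0.030175446469153475
stand top 373 [ 535.9 -370.2] [139.7  70.7] 2.77 0.030258539887037923
pen top 355 [498.9 336.4] [149.4  29. ] 86.99 0.03011006545911544
rim scene 659 [576.7 109.2] [143.9 253.7] 8.478470802307129 0.06527519073678427
adapter scene 650 [ 491.1 -359.2] [111.   95.3] 13.04 0.03038653155426131
stand scene 687 [ 536.9 -380.6] [ 77.9 142. ] 82.23 0.03022346113877687
pen scene 331 [499.5 338.6] [149.6  32. ] 87.56 0.0303517316264187
div top c [ 553.8 -209.1] size [197.2 118.8] ang 85.12
div scene c [ 551.6 -207.6] size [199.8 121.1] ang 84.88
pen top c [500.4 344.3] size [131.   30.8] ang 87.15
pen scene c [506.1 341. ] size [141.7  41.9] ang 87.66
adapter top c [ 460.4 -363.4] size [ 54.2 102.2] ang 13.67
adapter scene c [ 467.3 -366.2] size [65.3 99.8] ang 13.25
stand top c [ 574.8 -375. ] size [60.5 63.3] ang 83.09
```

View pics/pen_top.png

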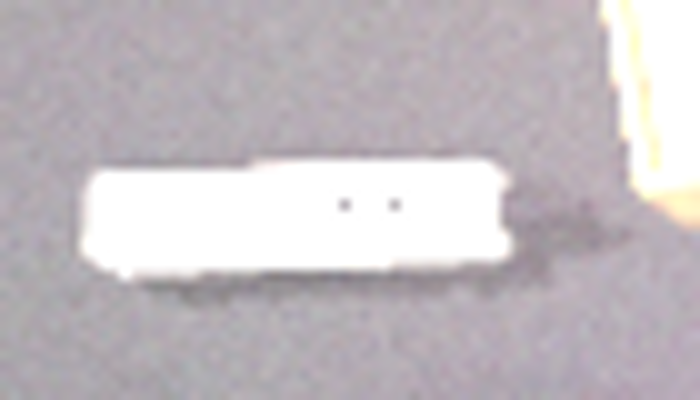

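View pics/pen_scene.png

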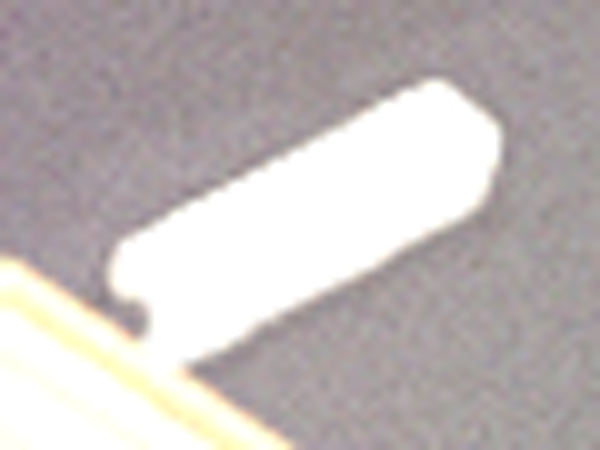

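```bash
cat > m.py <<'E'
from h import *
import sys
def rect(q):
    r=cv2.minAreaRect((q*1000).astype(np.float32)); b=cv2.boxPoints(r)
    e=[b[1]-b[0],b[2]-b[1]]; L=max(e,key=np.linalg.norm); 
    if L[1]<0:L=-L
    return np.round(r[0],1),np.round(sorted(r[1]),1),"longaxis deg",round(float(np.degrees(np.arctan2(L[1],L[0]))),2)
def biggest(M,C):
    k,l,st,_=cv2.connectedComponentsWithStats(M.astype(np.uint8),connectivity=8);i=1+st[1:,4].argmax();return C[l==i][:,:2]
E
python3 - <<'E'
from m import *
D={n:load(n+"0.npz") for n in("top","scene")}
for n in D:
    C=cloud(D[n]);z=C[...,2];S=cv2.cvtColor(D[n]["pixels"],cv2.COLOR_BGR2HSV)[...,1]
    for nm,c,R in(("adapter",(.463,-.365),.07),("stand",(.573,-.375),.045),("pen",(.498,.338),.11)):
        q=biggest((np.hypot(C[...,0]-c[0],C[...,1]-c[1])<R)&(z>.024)&(z<.036),C); print(n,nm,len(q),*rect(q))
        if nm=="stand": print(cv2.minEnclosingCircle((q*1000).astype(np.float32)))
    # carton frame
    q=C[(abs(C[...,0]-.577)<.13)&(abs(C[...,1]-.11)<.18)&(z>.06)&(z<.072)&(S>90)][:,:2]; print(n,"rim",*rect(q))
    a=np.radians(8.3);ex=np.array([np.cos(a),np.sin(a)]);ey=np.array([-np.sin(a),np.cos(a)]);o=np.array([.577,.1095])
    P=np.stack([(C[...,:2]-o)@ex,(C[...,:2]-o)@ey],-1)
    inn=(abs(P[...,0])<.05)&(abs(P[...,1])<.119)
    ys=P[...,1][inn];zs=z[inn]
    for lo in np.arange(-.12,.12,.006):
        k=(ys>=lo)&(ys<lo+.006)&(abs(P[...,0][inn])<.025); 
        print(int(lo*1000),len(zs[k]),(np.percentile(zs[k],[10,50,90])*1000).round(0) if k.any() else "",end="; ")
    print()
E
```

```text
top adapter 412 [ 459.9 -364. ] [50.1 93.8] longaxis deg 103.56
top stand 241 [ 576.2 -373.7] [57.2 60. ] longaxis deg 175.69
((576.0527954101562, -374.4353942871094), 31.465728759765625)
top pen 336 [499.2 342.2] [ 28.9 137.8] longaxis deg 86.99
top rim [577.9 110.1] [146.  249.8] longaxis deg 98.05
-120 20 [2. 4. 8.]; -113 25 [1. 4. 7.]; -107 25 [1. 4. 9.]; -101 23 [2. 4. 7.]; -95 37 [ 2.  7. 56.]; -89 24 [40. 54. 58.]; -83 27 [36. 41. 44.]; -77 17 [26. 40. 43.]; -71 25 [ 4.  7. 12.]; -65 25 [ 5.  7. 11.]; -59 24 [ 6.  8. 11.]; -53 24 [ 5.  7. 10.]; -47 25 [5. 8. 9.]; -41 25 [ 5.  8. 12.]; -35 26 [ 4.  8. 10.]; -29 27 [ 5.  7. 10.]; -23 24 [ 6.  7. 13.]; -17 25 [ 4.  7. 10.]; -11 26 [ 5.  8. 10.]; -5 26 [ 5.  8. 10.]; 0 25 [ 5.  8. 12.]; 6 23 [ 5.  7. 10.]; 12 25 [ 3.  8. 10.]; 18 27 [ 5.  7. 11.]; 24 31 [ 4.  8. 21.]; 30 18 [11. 15. 19.]; 36 26 [ 5.  8. 12.]; 42 24 [ 5.  9. 11.]; 48 29 [ 5.  8. 11.]; 54 23 [ 4.  8. 11.]; 60 29 [ 3.  7. 11.]; 66 25 [ 5.  9. 11.]; 72 25 [ 5.  7. 11.]; 78 28 [ 5.  7. 10.]; 84 26 [ 5.  8. 12.]; 90 25 [ 5.  8. 11.]; 96 52 [ 5. 13. 39.]; 102 29 [35. 39.
[... 434 characters left out ...]
 28 [27. 55. 58.]; -83 0 ; -77 10 [39. 41. 43.]; -71 0 ; -65 0 ; -59 2 [10. 11. 12.]; -53 25 [ 6.  8. 10.]; -47 31 [ 5.  7. 10.]; -41 34 [ 6.  8. 11.]; -35 29 [ 6.  8. 11.]; -29 27 [ 4.  7. 11.]; -23 27 [ 5.  7. 11.]; -17 29 [ 5.  8. 11.]; -11 26 [5. 8. 9.]; -5 33 [ 5.  7. 10.]; 0 27 [ 6.  8. 11.]; 6 28 [ 6.  8. 11.]; 12 30 [ 5.  7. 10.]; 18 27 [ 6.  9. 11.]; 24 55 [ 6. 12. 19.]; 30 25 [ 8. 17. 19.]; 36 7 [ 7.  9. 12.]; 42 28 [ 6.  8. 12.]; 48 24 [ 6.  8. 10.]; 54 26 [ 5.  8. 11.]; 60 35 [ 5.  8. 11.]; 66 24 [ 6.  9. 11.]; 72 26 [ 5.  8. 10.]; 78 24 [ 5.  8. 10.]; 84 30 [ 5.  8. 11.]; 90 27 [ 5.  8. 11.]; 96 111 [ 8. 22. 40.]; 102 59 [11. 33. 42.]; 108 61 [39. 45. 58.]; 114 51 [41. 51. 59.];
```

```bash
python3 - <<'E'
from m import *
D={n:load(n+"0.npz") for n in("top","scene")}
a=np.radians(8.27);ex=np.array([np.cos(a),np.sin(a)]);ey=np.array([-np.sin(a),np.cos(a)]);o=np.array([.5773,.1097])
pc=lambda v:np.percentile(v*1000,[2,10,50,90,98]).round(1)
for n in D:
    C=cloud(D[n]);z=C[...,2];S=cv2.cvtColor(D[n]["pixels"],cv2.COLOR_BGR2HSV)[...,1]
    x=(C[...,:2]-o)@ex;y=(C[...,:2]-o)@ey
    g=S<80
    print(n,"-y wall top y",pc(y[(abs(x)<.055)&(y>-.105)&(y<-.07)&(z>.050)&(z<.061)]))
    print("+y wall top y",pc(y[(abs(x)<.055)&(y<.119)&(y>.09)&(z>.050)&(z<.061)&g]))
    print("sep y",pc(y[(abs(x)<.022)&(y<.045)&(y>.015)&(z>.0135)&(z<.02)]))
    print("ledge- y",pc(y[(abs(x)<.05)&(y<-.06)&(y>-.1)&(z>.037)&(z<.043)]),"ledge+",pc(y[(abs(x)<.05)&(y>.09)&(y<.12)&(z>.037)&(z<.043)]))
    for sg in(-1,1):
        print("wall x",sg,pc(x[(abs(y)<.06)&(x*sg>.05)&(x*sg<.068)&(z>.052)&(z<.060)&g]),"rim x",pc(x[(abs(y)<.12)&(x*sg>.055)&(x*sg<.08)&(z>.063)&(z<.069)&~g]))
        print("rim y",pc(y[(abs(x)<.06)&(y*sg>.11)&(y*sg<.14)&(z>.063)&(z<.069)]))
        print("pocket rim x",pc(x[(y>-.06)&(y<.09)&(x*sg>.015)&(x*sg<.058)&(z>.014)&(z<.020)]))
    # rim axis angle: fit line to long rims
    for sg in(-1,1):
        k=(abs(y)<.11)&(x*sg>.06)&(x*sg<.075)&(z>.063)&(z<.069);p=np.polyfit(y[k],x[k],1);print("long rim tilt deg",np.degrees(p[0]).round(2),"x",p[1].round(4))
E
```

```text
top -y wall top y [-91.5 -91.3 -89.  -87.1 -86.7]
+y wall top y [112.1 112.7 114.4 117.5 118.1]
sep y [26.6 28.4 30.8 32.1 32.9]
ledge- y [-88.  -84.5 -79.9 -75.7 -74.9] ledge+ [100.6 101.5 107.4 112.5 113.3]
wall x -1 [-64.  -63.6 -62.2 -60.7 -60.6] rim x [-71.8 -71.2 -69.3 -67.3 -66.5]
rim y [-124.4 -124.  -122.6 -121.1 -120.8]
pocket rim x [-51.6 -49.3 -41.6 -32.4 -25.7]
wall x 1 [57.8 59.2 62.2 65.4 66.1] rim x [64.4 65.4 68.6 71.3 72.1]
rim y [114.4 120.3 122.4 124.6 125.3]
pocket rim x [27.9 31.4 42.6 54.4 57.4]
long rim tilt deg 0.2 x -0.0693
long rim tilt deg 0.69 x 0.0684
scene -y wall top y [-94.1 -93.  -90.8 -87.8 -87. ]
+y wall top y [110.5 111.3 114.  117.2 118. ]
sep y [26.2 26.6 30.2 33.1 33.7]
ledge- y [-94.1 -93.3 -90.8 -75.6 -73.6] ledge+ [ 98.5 100.2 106.8 114.  116.1]
wall x -1 [-66.9 -66.4 -62.9 -60.3 -59.6] rim x [-71.5 -70.7 -68.  -65.9 -64.4]
rim y [-127.1 -125.9 -123.5 -121.3 -120.5]
pocket rim x [-57.3 -55.4 -43.9 -31.3 -24.6]
wall x 1 [58.6 58.8 59.6 60.3 60.3] rim x [64.8 65.6 67.7 69.3 70.1]
rim y [117.8 119.4 121.6 124.7 125.3]
pocket rim x [22.3 29.4 36.7 42.4 44.1]
long rim tilt deg 0.03 x -0.0682
long rim tilt deg 0.19 x 0.0676
```

```bash
cat > plan.py <<'E'
from h import *
from scipy.spatial.transform import Rotation as Rt
from bench import ctrl
def st():
    s=ctrl.get_state(); return s,np.array(s["position"]),Rt.from_rotvec(s["tool_rot"])
def down(jaw_deg):
    # tool z down, tool y along jaw_deg (world); choose nearer half-turn elsewhere
    a=np.radians(jaw_deg);y=np.array([np.cos(a),np.sin(a),0]);z=np.array([0,0,-1.]);x=np.cross(y,z)
    return Rt.from_matrix(np.c_[x,y,z])
def delta(x,y,z,jaw):
    """print state and needed tool-frame shift (cm) and turn for TCP target; z = fingertip height"""
    s,p,R=st(); T=min((down(jaw),down(jaw+180)),key=lambda T:(R.inv()*T).magnitude())
    w=np.array([x,y,z+.182])-p
    print("t",round(s["time"],2),"p",p.round(4),"tip z",round(p[2]-.182,4),"F",np.round(s["ft_force"],1),"w",round(s["grip_width"],3),"q7",round(s["joint_positions"][6],2))
    yaw=np.degrees(np.arctan2(*R.as_matrix()[[1,0],1])); print("jaw",round(yaw,2),"tilt",np.round(np.degrees(np.arccos(-R.as_matrix()[2,2])),2))
    print("world err cm",(w*100).round(2),"tool shift cm",(R.inv().apply(w)*100).round(2),"turn",(R.inv()*T).as_rotvec().round(3))
E
python3 - <<'E'
from plan import *
s,p,R=st();print(R.as_matrix().round(3))
delta(.55,.1,.15,13.6)
C=cloud(load("top0.npz"));z=C[...,2]
for nm,c,r in(("mug",(.70,.21),.09),("glue",(.73,-.21),.07)):
    k=(np.hypot(C[...,0]-c[0],C[...,1]-c[1])<r)&(z>.05)&(z<.13);q=C[k];print(nm,q.min(0).round(3),q.max(0).round(3),np.median(q,0).round(3))
E
```

```text
[[-0.962  0.271 -0.   ]
 [ 0.271  0.962 -0.002]
 [-0.    -0.002 -1.   ]]
t 0.1 p [0.1764 0.6254 0.4038] tip z 0.2218 F [-0.4  0.   0.4] w 1.0 q7 -0.06
jaw 74.26 tilt 0.1
world err cm [ 37.36 -52.54  -7.18] tool shift cm [-50.22 -40.42   7.25] turn [-2.000e-03  1.000e-03  1.059e+00]
mug [0.613 0.139 0.05 ] [0.789 0.273 0.093] [0.72  0.209 0.066]
glue [ 0.724 -0.262  0.05 ] [ 0.772 -0.214  0.117] [ 0.74  -0.236  0.082]
```

```bash
cat >> plan.py <<'E'
def rows(x,y,z,jaw,grip=1,n=None):
    s,p,R=st(); T=min((down(jaw),down(jaw+180)),key=lambda T:(R.inv()*T).magnitude())
    w=np.array([x,y,z+.182])-p; rv=(R.inv()*T).as_rotvec()
    n=n or int(max(np.ceil(np.linalg.norm(w)/.055),np.ceil(np.abs(rv).max()/.16),1))
    out=[];Rc=R
    for i in range(n):
        d=Rc.inv().apply(w/n)*100; out.append(" ".join(f"{v:.2f}" for v in d)+" "+" ".join(f"{v:.3f}" for v in rv/n)+f" {grip}")
        Rc=Rc*Rt.from_rotvec(rv/n)
    print(n,"; ".join(out))
E
python3 -c "
from plan import *
rows(.53,.15,.18,13.6)"
```

```text
11 -4.27 -3.29 0.39 -0.000 0.000 0.096 1; -4.56 -2.86 0.39 -0.000 0.000 0.096 1; -4.82 -2.41 0.38 -0.000 0.000 0.096 1; -5.03 -1.94 0.38 -0.000 0.000 0.096 1; -5.19 -1.44 0.38 -0.000 0.000 0.096 1; -5.30 -0.94 0.38 -0.000 0.000 0.096 1; -5.37 -0.43 0.38 -0.000 0.000 0.096 1; -5.39 0.09 0.38 -0.000 0.000 0.096 1; -5.35 0.61 0.38 -0.000 0.000 0.096 1; -5.27 1.12 0.38 -0.000 0.000 0.096 1; -5.14 1.62 0.38 -0.000 0.000 0.096 1
```

play_rows(targets="-4.3 -3.3 0.4 0 0 0.096 1; -4.6 -2.9 0.4 0 0 0.096 1; -4.8 -2.4 0.4 0 0 0.096 1; -5 -1.9 0.4 0 0 0.096 1; -5.2 -1.4 0.4 0 0 0.096 1; -5.3 -0.9 0.4 0 0 0.096 1; -5.4 -0.4 0.4 0 0 0.096 1; -5.4 0.1 0.4 0 0 0.096 1; -5.4 0.6 0.4 0 0 0.096 1; -5.3 1.1 0.4 0 0 0.096 1; -5.1 1.6 0.4 0 0 0.096 1")

```text
time: 1.48
position: [0.5316, 0.134, 0.354]
tool_rot: [-1.968, -2.447, 0.009]
ft_force: [-0.2, 0.6, -0.1]
grip_width: 1.003
```

```bash
python3 -c "
from plan import *
delta(.461,-.3645,.08,13.6);rows(.461,-.3645,.08,13.6)"
```

```text
t 1.48 p [0.5316 0.134  0.354 ] tip z 0.172 F [-0.2  0.6 -0.1] w 1.003 q7 -0.02
jaw 12.38 tilt 0.35
world err cm [ -7.06 -49.85  -9.2 ] tool shift cm [-47.16 -17.53   9.41] turn [-0.006  0.002 -0.021]
10 -4.72 -1.75 0.94 -0.001 0.000 -0.002 1; -4.71 -1.76 0.94 -0.001 0.000 -0.002 1; -4.71 -1.77 0.94 -0.001 0.000 -0.002 1; -4.70 -1.78 0.93 -0.001 0.000 -0.002 1; -4.70 -1.79 0.93 -0.001 0.000 -0.002 1; -4.70 -1.81 0.93 -0.001 0.000 -0.002 1; -4.69 -1.82 0.93 -0.001 0.000 -0.002 1; -4.69 -1.83 0.93 -0.001 0.000 -0.002 1; -4.69 -1.84 0.92 -0.001 0.000 -0.002 1; -4.68 -1.85 0.92 -0.001 0.000 -0.002 1
```

play_rows(targets="-4.7 -1.75 0.9 -0.001 0 -0.002 1; -4.7 -1.75 0.9 -0.001 0 -0.002 1; -4.7 -1.8 0.9 -0.001 0 -0.002 1; -4.7 -1.8 0.9 -0.001 0 -0.002 1; -4.7 -1.8 0.9 -0.001 0 -0.002 1; -4.7 -1.8 0.9 -0.001 0 -0.002 1; -4.7 -1.8 0.9 0 0 -0.002 1; -4.7 -1.8 0.9 0 0 -0.002 1; -4.7 -1.8 0.9 0 0 -0.002 1; -4.7 -1.8 0.9 0 0 -0.002 1; 0 0 0 0 0 0 1")

```text
time: 2.85
position: [0.4558, -0.3835, 0.2602]
tool_rot: [1.951, 2.46, -0.007]
ft_force: [-0.0, 0.7, -0.5]
grip_width: 0.999
```

```bash
python3 -c "
from plan import *
delta(.461,-.3645,.013,13.6);rows(.461,-.3645,.013,13.6,n=3)"
```

```text
t 2.85 p [ 0.4558 -0.3835  0.2602] tip z 0.0782 F [-0.   0.7 -0.5] w 0.999 q7 1.12
jaw 13.17 tilt 0.26
world err cm [ 0.52  1.9  -6.52] tool shift cm [1.76 0.95 6.51] turn [-0.002  0.004 -0.007]
3 0.59 0.32 2.17 -0.001 0.001 -0.002 1; 0.58 0.32 2.17 -0.001 0.001 -0.002 1; 0.58 0.32 2.17 -0.001 0.001 -0.002 1
```

play_rows(targets="1.7 0.9 0 0 0.004 -0.007 1; 0 0 1.5 0 0 0 1; 0 0 1.5 0 0 0 1; 0 0 0 0 0 0 1")

```text
time: 3.35
position: [0.4628, -0.3584, 0.2269]
tool_rot: [-1.932, -2.472, -0.003]
ft_force: [-0.1, 1.1, 0.1]
grip_width: 0.998
```

```bash
python3 - <<'E'
from plan import *
delta(.461,-.3645,.013,13.6)
d=ctrl.get_image("scene");t=ctrl.get_image("top")
a=cv2.resize(d["pixels"][190:320,150:310],None,fx=4,fy=4);b=cv2.resize(t["pixels"][140:260,350:460],None,fx=3,fy=3)
cv2.imwrite("pics/a1.png",a);cv2.imwrite("pics/b1.png",b)
E
```

```text
t 3.35 p [ 0.4628 -0.3584  0.2269] tip z 0.0449 F [-0.1  1.1  0.1] w 0.998 q7 1.12
jaw 13.98 tilt 0.29
world err cm [-0.18 -0.61 -3.19] tool shift cm [-0.56 -0.32  3.19] turn [-0.002 -0.005  0.007]
```

View pics/a1.png

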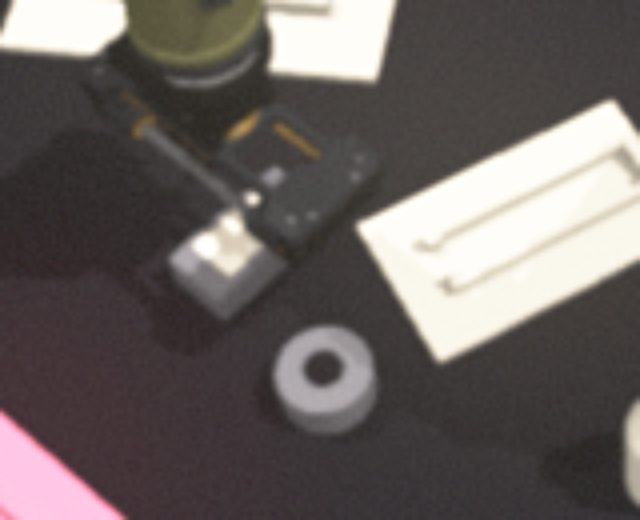

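play_rows(targets="-0.4 -0.25 1 0 -0.004 0.004 1; 0 0 1 0 0 0 1; 0 0 0.8 0 0 0 1; 0 0 0 0 0 0 1")

```text
time: 3.95
position: [0.4613, -0.365, 0.1988]
tool_rot: [1.941, 2.468, -0.002]
ft_force: [0.9, 0.0, 0.4]
grip_width: 1.0
```

```bash
python3 - <<'E'
from plan import *
delta(.461,-.3645,.013,13.6)
E
```

```text
t 3.95 p [ 0.4613 -0.365   0.1988] tip z 0.0168 F [0.9 0.  0.4] w 1.0 q7 1.14
jaw 13.63 tilt 0.14
world err cm [-0.03  0.05 -0.38] tool shift cm [ 0.06 -0.02  0.38] turn [0.    0.002 0.001]
```

play_rows(targets="0 0 0.3 0 0 0 1; 0 0 0 0 0 0 -1; 0 0 0 0 0 0 -1; 0 0 0 0 0 0 -1; 0 0 0 0 0 0 -1; 0 0 0 0 0 0 -1", newtons=35)

```text
time: 4.7
position: [0.4617, -0.3653, 0.1964]
tool_rot: [1.94, 2.467, -0.002]
ft_force: [-0.6, 0.3, -0.2]
grip_width: 0.571
```

```bash
python3 - <<'E'
from plan import *
delta(.461,-.3645,.17,13.6)
E
```

```text
t 4.7 p [ 0.4617 -0.3653  0.1964] tip z 0.0144 F [-0.6  0.3 -0.2] w 0.571 q7 1.15
jaw 13.64 tilt 0.21
world err cm [-0.07  0.08 15.56] tool shift cm [  0.04  -0.02 -15.56] turn [0.001 0.003 0.001]
```

play_rows(targets="0 0 -2.5 0 0 0 -1; 0 0 -3.5 0 0 0 -1; 0 0 -3 0 0 0 -1; 0 0 0 0 0 0 -1")

```text
time: 5.2
position: [0.4607, -0.3641, 0.2865]
tool_rot: [-1.941, -2.468, 0.003]
ft_force: [-0.1, 0.1, -1.7]
grip_width: 0.573
```

```bash
python3 - <<'E'
from plan import *
delta(.5803,.086,.12,8.1);rows(.5803,.086,.12,8.1,-1)
E
```

```text
t 5.2 p [ 0.4607 -0.3641  0.2865] tip z 0.1045 F [-0.1  0.1 -1.7] w 0.573 q7 1.07
jaw 13.63 tilt 0.12
world err cm [11.96 45.01  1.55] tool shift cm [40.93 22.23 -1.61] turn [-0.002  0.     0.096]
9 4.55 2.47 -0.18 -0.000 0.000 0.011 -1; 4.57 2.42 -0.18 -0.000 0.000 0.011 -1; 4.60 2.37 -0.18 -0.000 0.000 0.011 -1; 4.62 2.32 -0.18 -0.000 0.000 0.011 -1; 4.65 2.27 -0.18 -0.000 0.000 0.011 -1; 4.67 2.22 -0.17 -0.000 0.000 0.011 -1; 4.70 2.17 -0.17 -0.000 0.000 0.011 -1; 4.72 2.12 -0.17 -0.000 0.000 0.011 -1; 4.74 2.07 -0.17 -0.000 0.000 0.011 -1
```

play_rows(targets="3 1.6 -0.4 0 0 0.011 -1; 4.5 2.4 -0.3 0 0 0.011 -1; 4.6 2.4 -0.2 0 0 0.011 -1; 4.6 2.3 -0.2 0 0 0.011 -1; 4.6 2.3 -0.2 0 0 0.011 -1; 4.7 2.2 -0.2 0 0 0.011 -1; 4.7 2.2 0 0 0 0.011 -1; 4.7 2.1 0 0 0 0.011 -1; 3 1.5 0 0 0 0.008 -1; 1 0.5 0 0 0 0 -1; 0 0 0 0 0 0 -1")

```text
time: 6.58
position: [0.5745, 0.0738, 0.2822]
tool_rot: [-2.053, -2.355, 0.029]
ft_force: [-0.4, -0.7, -2.3]
grip_width: 0.572
```

```bash
python3 - <<'E'
from plan import *
delta(.5803,.086,.1,8.1)
E
```

```text
t 6.58 p [0.5745 0.0738 0.2822] tip z 0.1002 F [-0.4 -0.7 -2.3] w 0.572 q7 0.11
jaw 7.84 tilt 1.47
world err cm [ 0.58  1.22 -0.02] tool shift cm [ 1.13  0.74 -0.  ] turn [-0.026 -0.001 -0.005]
```

play_rows(targets="1 0.65 0 -0.022 0 -0.004 -1; 0 0 0 0 0 0 -1; 0 0 0 0 0 0 -1")

```text
time: 6.95
position: [0.5794, 0.0805, 0.2815]
tool_rot: [-2.065, -2.365, 0.004]
ft_force: [0.6, 0.4, -2.1]
grip_width: 0.571
```

```bash
python3 - <<'E'
from plan import *
delta(.5803,.086,.0215,8.1)
d=ctrl.get_image("scene");t=ctrl.get_image("top")
a=cv2.resize(d["pixels"][80:250,300:500],None,fx=3,fy=3);b=cv2.resize(t["pixels"][140:250,180:330],None,fx=4,fy=4)
cv2.imwrite("pics/a2.png",a);cv2.imwrite("pics/b2.png",b)
E
```

```text
t 6.95 p [0.5794 0.0805 0.2815] tip z 0.0995 F [ 0.6  0.4 -2.1] w 0.571 q7 0.1
jaw 7.73 tilt 0.19
world err cm [ 0.09  0.55 -7.8 ] tool shift cm [0.54 0.19 7.8 ] turn [-0.003  0.    -0.007]
```

View pics/a2.png

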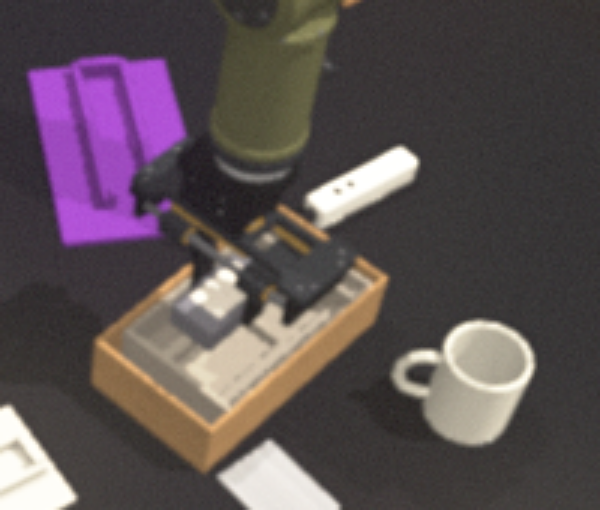

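The adapter is held level over the insert, with the gripper clear of the mug at about (470,380) in the crop. I'll correct the position and lower it.

play_rows(targets="0.5 0.18 0 -0.002 0 -0.005 -1; 0 0 0 0 0 0 -1; 0 0 1.5 0 0 0 -1; 0 0 1.5 0 0 0 -1; 0 0 1.2 0 0 0 -1; 0 0 0 0 0 0 -1")

```text
time: 7.8
position: [0.5799, 0.0861, 0.2356]
tool_rot: [-2.059, -2.37, 0.004]
ft_force: [-0.5, 0.0, -2.0]
grip_width: 0.575
```

```bash
python3 - <<'E'
from plan import *
delta(.5803,.086,.0215,8.1)
E
```

```text
t 7.8 p [0.5799 0.0861 0.2356] tip z 0.0536 F [-0.5  0.  -2. ] w 0.575 q7 0.12
jaw 8.04 tilt 0.18
world err cm [ 0.04 -0.01 -3.21] tool shift cm [-0.01  0.05  3.21] turn [-0.003  0.    -0.001]
```

play_rows(targets="0 0.04 0.9 0 0 0 -1; 0 0 0.9 0 0 0 -1; 0 0 0.7 0 0 0 -1; 0 0 0.3 0 0 0 -1; 0 0 0 0 0 0 -1")

```text
time: 8.43
position: [0.5807, 0.0861, 0.206]
tool_rot: [-2.06, -2.371, 0.003]
ft_force: [0.4, 0.4, -1.2]
grip_width: 0.57
```

```bash
python3 - <<'E'
from plan import *
delta(.5803,.086,.0215,8.1)
E
```

```text
t 8.43 p [0.5807 0.0861 0.206 ] tip z 0.024 F [ 0.4  0.4 -1.2] w 0.57 q7 0.14
jaw 8.03 tilt 0.13
world err cm [-0.04 -0.01 -0.25] tool shift cm [-0.   -0.04  0.25] turn [-0.002  0.    -0.001]
```

play_rows(targets="0 0 0.2 0 0 0 -1; 0 0 0.1 0 0 0 -1; 0 0 0 0 0 0 -1; 0 0 0 0 0 0 0.5; 0 0 0 0 0 0 0.5; 0 0 0 0 0 0 0.5")

```text
time: 9.18
position: [0.5817, 0.0862, 0.2047]
tool_rot: [2.06, 2.371, 0.002]
ft_force: [-0.4, 0.4, 0.2]
grip_width: 0.735
```

play_rows(targets="0 0 -2 0 0 0 0.5; 0 0 -3 0 0 0 0.5; 0 0 -4 0 0 0 0.5; 0 0 -2 0 0 0 1; 0 0 0 0 0 0 1")

```text
time: 9.8
position: [0.5822, 0.0855, 0.3238]
tool_rot: [2.06, 2.368, 0.009]
ft_force: [0.3, 0.2, 0.1]
grip_width: 0.897
```

```bash
python3 - <<'E'
from plan import *
delta(.5765,-.3745,.14,8.1);rows(.5765,-.3745,.10,8.1)
E
```

```text
t 9.8 p [0.5822 0.0855 0.3238] tip z 0.1418 F [0.3 0.2 0.1] w 0.897 q7 0.08
jaw 7.96 tilt 0.37
world err cm [ -0.57 -46.    -0.18] tool shift cm [-45.48  -6.94   0.09] turn [ 0.006 -0.001 -0.002]
9 -5.05 -0.77 0.45 0.001 -0.000 -0.000 1; -5.05 -0.78 0.46 0.001 -0.000 -0.000 1; -5.05 -0.78 0.46 0.001 -0.000 -0.000 1; -5.05 -0.78 0.46 0.001 -0.000 -0.000 1; -5.05 -0.78 0.46 0.001 -0.000 -0.000 1; -5.05 -0.78 0.46 0.001 -0.000 -0.000 1; -5.05 -0.78 0.46 0.001 -0.000 -0.000 1; -5.05 -0.78 0.46 0.001 -0.000 -0.000 1; -5.05 -0.78 0.46 0.001 -0.000 -0.000 1
```

play_rows(targets="-4 -0.6 0 0.003 0 0 1; -5 -0.8 0.2 0.001 0 0 1; -5 -0.8 0.4 0 0 0 1; -5 -0.8 0.4 0 0 0 1; -5 -0.8 0.4 0 0 0 1; -5 -0.8 0.4 0 0 0 1; -5 -0.8 0.5 0 0 0 1; -5 -0.8 0.5 0 0 0 1; -2.5 -0.4 0.5 0 0 0 1; -1 -0.15 0 0 0 0 1; 0 0 0 0 0 0 1")

```text
time: 11.18
position: [0.5733, -0.3544, 0.2833]
tool_rot: [-2.052, -2.371, -0.0]
ft_force: [-0.5, 0.6, 0.5]
grip_width: 0.998
```

```bash
python3 - <<'E'
from plan import *
delta(.5765,-.3745,.013,8.1)
from m import *
C=cloud(ctrl.get_image("top"));z=C[...,2]
o=np.array([.577,.1093]);a=np.radians(8.1);ex=np.array([np.cos(a),np.sin(a)]);ey=np.array([-np.sin(a),np.cos(a)])
q=biggest((np.hypot(C[...,0]-.58,C[...,1]-.086)<.07)&(z>.031)&(z<.046),C);print(rect(q))
q=(q-o);print((q@ex).min(),(q@ex).max(),(q@ey).min(),(q@ey).max())
k=(np.hypot(C[...,0]-.58,C[...,1]-.086)<.02);print(np.median(z[k]))
E
```

```text
t 11.18 p [ 0.5733 -0.3544  0.2833] tip z 0.1013 F [-0.5  0.6  0.5] w 0.998 q7 0.91
jaw 8.25 tilt 0.36
world err cm [ 0.32 -2.01 -8.83] tool shift cm [-2.07  0.06  8.82] turn [-0.004 -0.005  0.003]
(array([579.2,  87. ]), array([51.1, 94.8]), 'longaxis deg', 98.13)
-0.026567098198391564 0.024567058415666275 -0.06974883929545926 0.02502182236426835
0.03787142290085331
```

play_rows(targets="-1.8 0.05 1 -0.004 -0.004 0.003 1; 0 0 2 0 0 0 1; 0 0 2 0 0 0 1; 0 0 1 0 0 0 1; 0 0 0 0 0 0 1")

```text
time: 11.85
position: [0.5785, -0.3671, 0.2175]
tool_rot: [-2.048, -2.376, -0.005]
ft_force: [-1.2, 0.2, 0.8]
grip_width: 1.0
```

```bash
python3 - <<'E'
from plan import *
delta(.5765,-.3745,.013,8.1)
E
```

```text
t 11.85 p [ 0.5785 -0.3671  0.2175] tip z 0.0355 F [-1.2  0.2  0.8] w 1.0 q7 0.96
jaw 8.48 tilt 0.31
world err cm [-0.2  -0.74 -2.25] tool shift cm [-0.71 -0.31  2.24] turn [-0.    -0.005  0.007]
```

play_rows(targets="-0.6 -0.3 0 0 -0.005 0.005 1; 0 0 0 0 0 0 1; 0 0 0.9 0 0 0 1; 0 0 0.9 0 0 0 1; 0 0 0.2 0 0 0 1; 0 0 0 0 0 0 1")

```text
time: 12.6
position: [0.5767, -0.3743, 0.1975]
tool_rot: [2.056, 2.373, 0.001]
ft_force: [0.1, -0.5, -0.4]
grip_width: 1.004
```

```bash
python3 - <<'E'
from plan import *
delta(.5765,-.3745,.013,8.1)
E
```

```text
t 12.6 p [ 0.5767 -0.3743  0.1975] tip z 0.0155 F [ 0.1 -0.5 -0.4] w 1.004 q7 0.98
jaw 8.18 tilt 0.12
world err cm [-0.02 -0.02 -0.25] tool shift cm [-0.02 -0.03  0.25] turn [0.002 0.001 0.001]
```

play_rows(targets="0 0 0.25 0 0 0 1; 0 0 0 0 0 0 -1; 0 0 0 0 0 0 -1; 0 0 0 0 0 0 -1; 0 0 0 0 0 0 -1; 0 0 0 0 0 0 -1; 0 0 -2.5 0 0 0 -1; 0 0 -3.5 0 0 0 -1; 0 0 -3 0 0 0 -1; 0 0 0 0 0 0 -1")

```text
time: 13.85
position: [0.5762, -0.3735, 0.2851]
tool_rot: [-2.056, -2.373, 0.0]
ft_force: [0.8, -0.6, -2.4]
grip_width: 0.675
```

```bash
python3 - <<'E'
from plan import *
delta(.5676,.1756,.11,8.1);rows(.5676,.1756,.12,8.1,-1)
d=ctrl.get_image("scene");t=ctrl.get_image("top")
a=cv2.resize(d["pixels"][150:320,150:350],None,fx=3,fy=3);cv2.imwrite("pics/a3.png",a)
from m import *
C=cloud(t);k=(np.hypot(C[...,0]-.5767,C[...,1]+.3743)<.12)
E
```

```text
t 13.85 p [ 0.5762 -0.3735  0.2851] tip z 0.1031 F [ 0.8 -0.6 -2.4] w 0.675 q7 0.94
jaw 8.18 tilt 0.08
world err cm [-0.86 54.91  0.69] tool shift cm [54.47  6.96 -0.64] turn [-0.001 -0.001  0.001]
10 5.45 0.70 -0.16 -0.000 -0.000 0.000 -1; 5.45 0.70 -0.16 -0.000 -0.000 0.000 -1; 5.45 0.69 -0.16 -0.000 -0.000 0.000 -1; 5.45 0.69 -0.17 -0.000 -0.000 0.000 -1; 5.45 0.69 -0.17 -0.000 -0.000 0.000 -1; 5.45 0.69 -0.17 -0.000 -0.000 0.000 -1; 5.45 0.69 -0.17 -0.000 -0.000 0.000 -1; 5.45 0.69 -0.17 -0.000 -0.000 0.000 -1; 5.45 0.69 -0.17 -0.000 -0.000 0.000 -1; 5.45 0.69 -0.17 -0.000 -0.000 0.000 -1
```

View pics/a3.png

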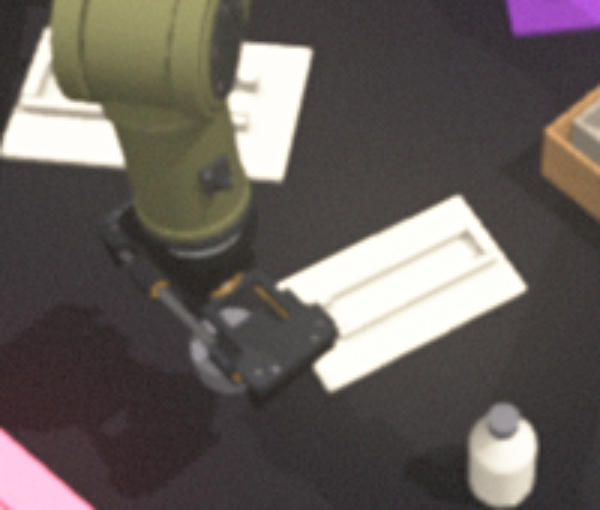

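play_rows(targets="3 0.4 -0.3 0 0 0 -1; 5 0.6 -0.3 0 0 0 -1; 5.4 0.7 -0.2 0 0 0 -1; 5.4 0.7 -0.2 0 0 0 -1; 5.4 0.7 -0.1 0 0 0 -1; 5.4 0.7 -0.1 0 0 0 -1; 5.4 0.7 0 0 0 0 -1; 5.4 0.7 0 0 0 0 -1; 5.4 0.7 0 0 0 0 -1; 5 0.6 0 0 0 0 -1; 2.5 0.3 0 0 0 0 -1; 0.8 0.1 0 0 0 0 -1; 0 0 0 0 0 0 -1")

```text
time: 15.58
position: [0.5573, 0.1921, 0.2696]
tool_rot: [-2.037, -2.351, 0.047]
ft_force: [0.4, -0.0, -1.3]
grip_width: 0.677
```

```bash
python3 - <<'E'
from plan import *
delta(.5676,.1756,.1,8.1)
E
```

```text
t 15.57 p [0.5573 0.1921 0.2696] tip z 0.0876 F [ 0.4 -0.  -1.3] w 0.677 q7 -0.07
jaw 8.21 tilt 2.46
world err cm [ 1.03 -1.65  1.24] tool shift cm [-1.77  0.73 -1.28] turn [-0.043 -0.004  0.002]
```

play_rows(targets="0 0 -1.2 -0.02 -0.004 0 -1; -1.4 0.6 -0.3 -0.02 0 0 -1; 0 0 0 0 0 0 -1; 0 0 0 0 0 0 -1")

```text
time: 16.08
position: [0.5674, 0.1722, 0.2858]
tool_rot: [2.065, 2.364, -0.002]
ft_force: [0.8, 0.5, -1.9]
grip_width: 0.68
```

```bash
python3 - <<'E'
from plan import *
delta(.5676,.1756,.0205,8.1)
d=ctrl.get_image("scene");t=ctrl.get_image("top")
a=cv2.resize(d["pixels"][80:250,300:500],None,fx=3,fy=3);cv2.imwrite("pics/a4.png",a)
E
```

```text
t 16.07 p [0.5674 0.1722 0.2858] tip z 0.1038 F [ 0.8  0.5 -1.9] w 0.68 q7 -0.06
jaw 7.73 tilt 0.15
world err cm [ 0.02  0.34 -8.33] tool shift cm [0.36 0.06 8.33] turn [ 0.001  0.003 -0.007]
```

View pics/a4.png

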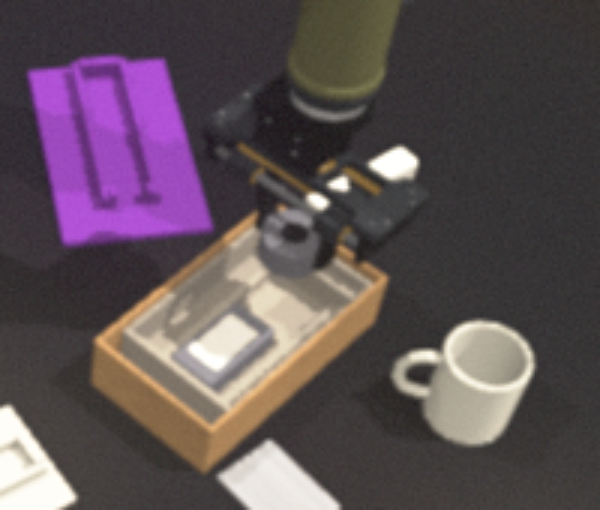

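The adapter lies in its pocket at about (225,350) in the crop, and the disc is held at about (292,235). I'll check where the disc sits in the grip.

```bash
python3 - <<'E'
from plan import *
from m import *
d=ctrl.get_image("scene");C=cloud(d);z=C[...,2];p=d["pixels"].astype(int)
sub=np.zeros(z.shape,bool);sub[145:175,383:415]=1
k=sub&(z>.108)&(z<.13)&(p.max(2)>85)
q=C[k];print(len(q),np.median(z[k]),rect(q[:,:2]),q.min(0).round(3),q.max(0).round(3),cv2.minEnclosingCircle((q[:,:2]*1000).astype(np.float32)))
# plane tilt
A=np.c_[q[:,:2]-q[:,:2].mean(0),np.ones(len(q))];print(np.linalg.lstsq(A,q[:,2],rcond=None)[0])
print(q[::12].round(3))
E
```

```text
243 0.1207184338873511 (array([565.6, 166.5]), array([55.8, 66.7]), 'longaxis deg', 171.15) [0.531 0.138 0.108] [0.603 0.196 0.127] ((567.0367431640625, 172.3995361328125), 39.4473762512207)
[-0.03407723  0.05784135  0.1196935 ]
[[0.534 0.178 0.125]
 [0.541 0.172 0.122]
 [0.542 0.167 0.122]
 [0.56  0.196 0.12 ]
 [0.557 0.184 0.121]
 [0.558 0.175 0.124]
 [0.553 0.165 0.122]
 [0.571 0.185 0.12 ]
 [0.558 0.153 0.121]
 [0.561 0.158 0.118]
 [0.58  0.173 0.12 ]
 [0.572 0.155 0.121]
 [0.566 0.138 0.122]
 [0.585 0.165 0.122]
 [0.574 0.15  0.118]
 [0.561 0.141 0.108]
 [0.588 0.158 0.122]
 [0.584 0.147 0.122]
 [0.582 0.147 0.115]
 [0.585 0.143 0.117]
 [0.589 0.152 0.11 ]]
```

play_rows(targets="0.4 0.07 1 0 0 -0.005 -1; 0 0 1.5 0 0 0 -1; 0 0 1.5 0 0 0 -1; 0 0 0.8 0 0 0 -1; 0 0 0 0 0 0 -1")

```text
time: 16.85
position: [0.5662, 0.178, 0.232]
tool_rot: [2.056, 2.374, -0.008]
ft_force: [-0.6, -0.2, -2.4]
grip_width: 0.68
```

```bash
python3 - <<'E'
from plan import *
delta(.5676,.1766,.0205,8.1)
E
```

```text
t 16.85 p [0.5662 0.178  0.232 ] tip z 0.05 F [-0.6 -0.2 -2.4] w 0.68 q7 -0.03
jaw 8.21 tilt 0.29
world err cm [ 0.14 -0.14 -2.95] tool shift cm [-0.15  0.13  2.95] turn [-0.003  0.004  0.002]
```

play_rows(targets="-0.1 0.1 0.8 0 0.003 0 -1; 0 0 0.9 0 0 0 -1; 0 0 0.6 0 0 0 -1; 0 0 0.3 0 0 0 -1; 0 0 0 0 0 0 -1")

```text
time: 17.48
position: [0.5679, 0.177, 0.2049]
tool_rot: [-2.056, -2.374, 0.003]
ft_force: [0.3, -0.4, -1.4]
grip_width: 0.677
```

```bash
python3 - <<'E'
from plan import *
delta(.5676,.1766,.0205,8.1)
E
```

```text
t 17.48 p [0.5679 0.177  0.2049] tip z 0.0229 F [ 0.3 -0.4 -1.4] w 0.677 q7 -0.01
jaw 8.19 tilt 0.11
world err cm [-0.03 -0.04 -0.24] tool shift cm [-0.03 -0.03  0.24] turn [-0.002  0.     0.002]
```

play_rows(targets="0 0 0.2 0 0 0 -1; 0 0 0.1 0 0 0 -1; 0 0 0 0 0 0 -1; 0 0 0 0 0 0 0.7; 0 0 0 0 0 0 0.7; 0 0 0 0 0 0 0.7; 0 0 -2 0 0 0 0.7; 0 0 -3 0 0 0 0.7; 0 0 -4 0 0 0 0.7; 0 0 -2 0 0 0 0.7; 0 0 0 0 0 0 0.7")

```text
time: 18.85
position: [0.5694, 0.1766, 0.3226]
tool_rot: [2.057, 2.372, 0.009]
ft_force: [0.5, -0.4, -0.6]
grip_width: 0.847
```

```bash
python3 - <<'E'
from plan import *
rows(.553,-.2085,.10,-4.9,0.7)
D={n:load(n+"0.npz") for n in("top","scene")}
# divider: corners by min(rgb)>140 contour polygons, z=.005
for n,(u0,v0,u1,v1) in(("top",(305,165,385,225)),("scene",(235,205,330,285))):
    d=D[n];g=cv2.GaussianBlur(d["pixels"].min(2),(3,3),0);M=np.zeros((400,640),np.uint8);M[v0:v1,u0:u1]=g[v0:v1,u0:u1]>145
    c=max(cv2.findContours(M,0,cv2.CHAIN_APPROX_NONE)[0],key=cv2.contourArea)[:,0]
    w=world(d,c,.004)[:,:2]*1000;r=cv2.minAreaRect(w.astype(np.float32));print(n,r)
    for th in range(-8,-1): pass
    # fit lines to 4 sides
    b=cv2.boxPoints(r);cen=np.array(r[0])
    for i in range(4):
        a_,b_=b[i],b[(i+1)%4];t=(b_-a_)/np.linalg.norm(b_-a_);nn=np.array([-t[1],t[0]]);L=np.linalg.norm(b_-a_)
        s=(w-a_)@t;e=(w-a_)@nn;k=(abs(e)<6)&(s>15)&(s<L-15)
        v=cv2.fitLine(w[k].astype(np.float32),cv2.DIST_HUBER,0,.01,.01).ravel();print(" side",L.round(1),"angle",np.degrees(np.arctan2(v[1],v[0])).round(2)%180,"mid",(v[2:]).round(1),"dist from centre",abs((v[2:]-cen)@nn).round(1))
E
```

```text
8 -4.74 -0.89 0.49 0.001 -0.000 0.028 0.7; -4.76 -0.75 0.49 0.001 -0.000 0.028 0.7; -4.78 -0.62 0.50 0.001 -0.000 0.028 0.7; -4.80 -0.48 0.50 0.001 -0.000 0.028 0.7; -4.81 -0.34 0.50 0.001 -0.000 0.028 0.7; -4.81 -0.21 0.50 0.001 -0.000 0.028 0.7; -4.82 -0.07 0.50 0.001 -0.000 0.028 0.7; -4.82 0.07 0.51 0.001 -0.000 0.028 0.7
top ((553.99658203125, -209.19589233398438), (197.3754425048828, 118.93773651123047), 85.12311553955078)
 side 118.9 angle 176.7 mid [ 556.5 -306.5] dist from centre 96.7
 side 197.4 angle 83.4 mid [ 610.5 -221.1] dist from centre 57.3
 side 118.9 angle 175.19 mid [ 568.2 -111.4] dist from centre 98.6
 side 197.4 angle 85.12 mid [ 493.7 -216.1] dist from centre 59.5
scene ((551.0261840820312, -207.2466278076172), (199.95701599121094, 121.20320892333984), 84.88006591796875)
 side 121.2 angle 174.94 mid [ 541.8 -305.6] dist from centre 98.8
 side 200.0 angle 84.86 mid [ 610.1 -213.3] dist from centre 59.4
 side 121.2 angle 175.0 mid [ 559.3 -108.7] dist from centre 98.9
 side 200.0 angle 84.57 mid [ 493.8 -183.7] dist from centre 59.1
```

play_rows(targets="-3.5 -0.7 0 0.003 0 0.028 0.7; -4.7 -0.8 0.3 0 0 0.028 0.7; -4.8 -0.6 0.5 0 0 0.028 0.7; -4.8 -0.5 0.5 0 0 0.028 0.7; -4.8 -0.3 0.5 0 0 0.028 0.7; -4.8 -0.2 0.5 0 0 0.028 0.7; -4.8 -0.1 0.5 0 0 0.028 0.7; -3 0 0.5 0 0 0.02 0.7; -1 0 0 0 0 0.01 0.7; 0 0 0 0 0 0 0.7")

```text
time: 20.1
position: [0.5423, -0.2072, 0.2829]
tool_rot: [-2.33, -2.1, 0.008]
ft_force: [-0.4, 0.4, 0.4]
grip_width: 0.851
```

```bash
python3 - <<'E'
from plan import *
from m import *
delta(.5525,-.208,.04,-5.1)
C=cloud(ctrl.get_image("top"));z=C[...,2]
o=np.array([.577,.1093]);a=np.radians(8.1);ex=np.array([np.cos(a),np.sin(a)]);ey=np.array([-np.sin(a),np.cos(a)])
for nm,c,r in(("adapter",(.58,.086),.06),("stand",(.5676,.176),.04)):
    q=biggest((np.hypot(C[...,0]-c[0],C[...,1]-c[1])<r)&(z>.031)&(z<.044),C)
    k=(np.hypot(C[...,0]-c[0],C[...,1]-c[1])<.025)&(z>.028);print(nm,rect(q),"z",np.median(z[k]),((np.array(rect(q)[0])/1000-o)@np.c_[ex,ey]).round(4))
    w=C[k];A=np.c_[w[:,:2]-w[:,:2].mean(0),np.ones(len(w))];print(np.linalg.lstsq(A,w[:,2],rcond=None)[0])
E
```

```text
t 20.1 p [ 0.5423 -0.2072  0.2829] tip z 0.1009 F [-0.4  0.4  0.4] w 0.851 q7 0.43
jaw -5.95 tilt 0.41
world err cm [ 1.02 -0.08 -6.09] tool shift cm [0.03 1.07 6.08] turn [-0.007  0.    -0.015]
adapter (array([579.2,  86.9]), array([50.9, 95.6]), 'longaxis deg', 99.29) z 0.037693741359404634 [-0.001  -0.0225]
[ 0.01209213 -0.00838007  0.03767422]
stand (array([566.6, 175.2]), array([56.5, 57.7]), 'longaxis deg', 178.63) z 0.03746033686634145 [-0.001   0.0667]
[-0.00650436  0.02822633  0.03752169]
```

```bash
python3 - <<'E'
from plan import *
from m import *
a=np.radians(8.1);ex=np.array([np.cos(a),np.sin(a)]);ey=np.array([-np.sin(a),np.cos(a)])
for n in("top","scene"):
    d=ctrl.get_image(n);np.savez(n+"1.npz",**d)
    cv2.imwrite(f"pics/c1_{n}.png",cv2.resize(d["pixels"][150:250,190:320] if n=="top" else d["pixels"][120:240,320:440],None,fx=5,fy=5,interpolation=2))
    C=cloud(d);z=C[...,2];S=cv2.cvtColor(d["pixels"],cv2.COLOR_BGR2HSV)[...,1]
    P=lambda q:np.array([q@ex,q@ey])
    for nm,c,r in(("adapter",(.58,.086),.06),("stand",(.5676,.176),.04)):
        q=biggest((np.hypot(C[...,0]-c[0],C[...,1]-c[1])<r)&(z>.031)&(z<.044),C);r_=rect(q);print(n,nm,r_, (np.array(r_[0])@np.c_[ex,ey]).round(1))
    o=np.array([.577,.1093]);x=(C[...,:2]-o)@ex;y=(C[...,:2]-o)@ey
    md=lambda v:(np.median(v)*1000).round(1)
    g=S<80;rim=(z>.063)&(z<.069)
    print("o",(o*1000@np.c_[ex,ey]).round(1),"rim x",[md(x[rim&(abs(y)<.11)&(abs(x-s*.068)<.007)]) for s in(-1,1)],"rim y",[md(y[rim&(abs(x)<.06)&(abs(y-s*.123)<.007)]) for s in(-1,1)])
    f=(z>.052)&(z<.060)
    for s in(-1,1):
        k=f&(abs(y)<.08)&(abs(x-s*.0625)<.008)&g; print(" insert wall x",s,np.percentile(x[k]*1000,[5,50,95]).round(1))
    for lo,hi in((-.1,-.08),(.108,.12)):
        k=f&(abs(x)<.05)&(y>lo)&(y<hi)&g;print(" insert wall y",np.percentile(y[k]*1000,[5,50,95]).round(1))
E
```

```text
top adapter (array([578.8,  86.7]), array([50.9, 94.6]), 'longaxis deg', 97.2) [585.2   4.3]
top stand (array([566. , 176.5]), array([57.3, 57.7]), 'longaxis deg', 130.64) [585.2  95. ]
o [586.6  26.9] rim x [np.float64(-69.0), np.float64(68.8)] rim y [np.float64(-121.9), np.float64(122.6)]
 insert wall x -1 [-63.8 -62.1 -60.4]
 insert wall x 1 [58.5 63.  66. ]
 insert wall y [-91.2 -89.  -86.6]
 insert wall y [112.6 115.2 118.2]
scene adapter (array([583.1,  82.4]), array([ 59.2, 103.7]), 'longaxis deg', 94.73) [588.9  -0.6]
scene stand (array([566.7, 179.8]), array([59. , 70.2]), 'longaxis deg', 101.1) [586.4  98.2]
o [586.6  26.9] rim x [np.float64(-67.6), np.float64(67.7)] rim y [np.float64(-123.7), np.float64(122.7)]
 insert wall x -1 [-67.  -62.8 -59.2]
 insert wall x 1 [58.9 59.8 61.2]
 insert wall y [-93.1 -89.9 -86.3]
 insert wall y [111.3 114.9 118.8]
```

View pics/c1_top.png

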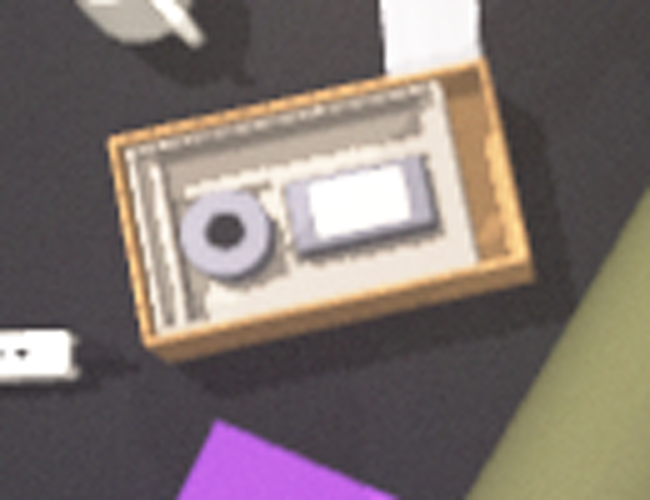

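View pics/c1_scene.png

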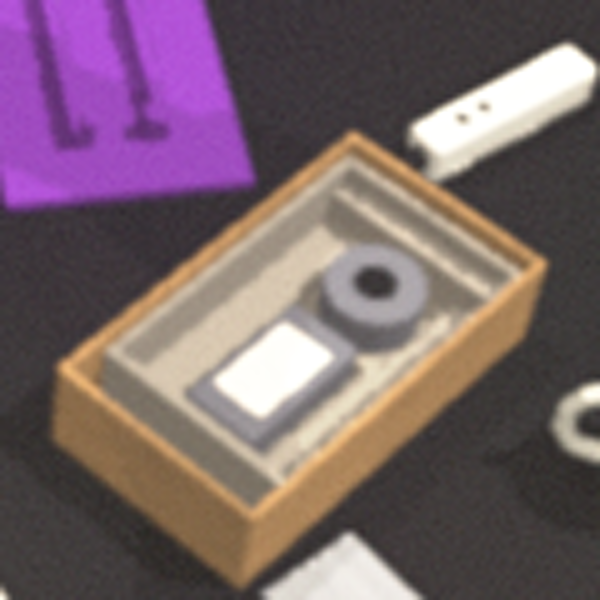

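```bash
python3 - <<'E'
from m import *
a=np.radians(8.1);B=np.c_[[np.cos(a),np.sin(a)],[-np.sin(a),np.cos(a)]]
for n,roi in(("top",(245,178,278,202)),("scene",(358,182,392,206))):
    d=load(n+"1.npz");u0,v0,u1,v1=roi;M=np.zeros((400,640),np.uint8);M[v0:v1,u0:u1]=d["pixels"].min(2)[v0:v1,u0:u1]>(225 if n=="top" else 215)
    k,l,st,ct=cv2.connectedComponentsWithStats(M);i=1+st[1:,4].argmax();print(n,st[i],ct[i])
    c=max(cv2.findContours((l==i).astype(np.uint8),0,1)[0],key=cv2.contourArea)[:,0]
    r=rect(world(d,c,.037)[:,:2]);print(r,(np.array(r[0])@B).round(1), (world(d,ct[i],.037)[0,:2]*1000@B).round(1))
E
```

```text
top [252 183  20  14 213] [261.34741784 189.77934272]
(array([581.7,  86.2]), array([38.4, 62.7]), 'longaxis deg', 97.63) [588.    3.4] [588.    3.2]
scene [363 185  23  18 226] [374.22566372 193.42477876]
(array([579. ,  87.6]), array([36. , 62.1]), 'longaxis deg', 98.35) [585.6   5.1] [585.8   4.5]
```

play_rows(targets="0 0.9 1 -0.007 0 -0.012 0.7; 0 0 2 0 0 0 0.7; 0 0 1.5 0 0 0 0.7; 0 0 0.8 0 0 0 0.7; 0 0 0 0 0 0 0.7")

```text
time: 20.88
position: [0.5536, -0.2018, 0.2248]
tool_rot: [-2.307, -2.128, -0.001]
ft_force: [-0.5, 1.4, -0.5]
grip_width: 0.852
```

```bash
python3 - <<'E'
from plan import *
delta(.5525,-.208,.0068,-5.1)
d=ctrl.get_image("scene")
cv2.imwrite("pics/a5.png",cv2.resize(d["pixels"][150:300,210:370],None,fx=4,fy=4,interpolation=2))
E
```

```text
t 20.88 p [ 0.5536 -0.2018  0.2248] tip z 0.0428 F [-0.5  1.4 -0.5] w 0.852 q7 0.49
jaw -4.62 tilt 0.15
world err cm [-0.11 -0.62 -3.6 ] tool shift cm [-0.63 -0.05  3.6 ] turn [-0.001 -0.002  0.008]
```

View pics/a5.png

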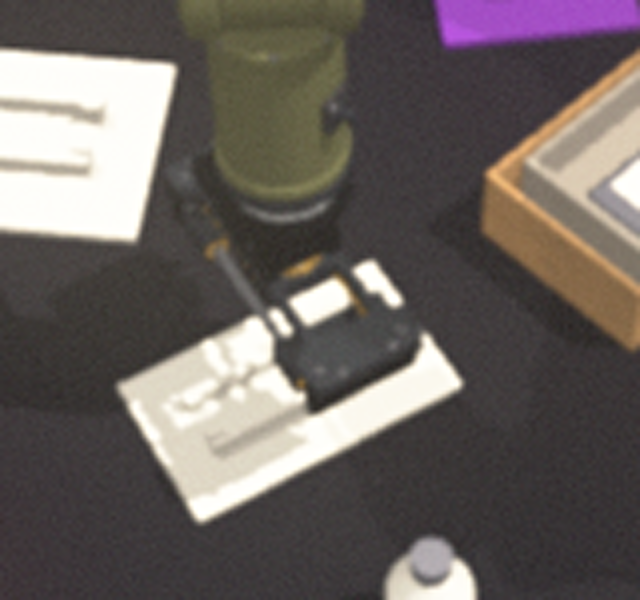

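play_rows(targets="-0.55 -0.05 1 0 0 0.006 0.7; 0 0 1 0 0 0 0.7; 0 0 0.8 0 0 0 0.7; 0 0 0.4 0 0 0 0.7; 0 0 0 0 0 0 0.7")

```text
time: 21.55
position: [0.553, -0.2083, 0.1918]
tool_rot: [-2.317, -2.121, -0.003]
ft_force: [1.0, 0.6, -0.1]
grip_width: 0.849
```

```bash
python3 - <<'E'
from plan import *
delta(.5525,-.208,.0068,-5.1)
E
```

```text
t 21.55 p [ 0.553  -0.2083  0.1918] tip z 0.0098 F [ 1.   0.6 -0.1] w 0.849 q7 0.52
jaw -5.04 tilt 0.13
world err cm [-0.05  0.03 -0.3 ] tool shift cm [ 0.03 -0.05  0.3 ] turn [ 0.001 -0.002  0.001]
```

play_rows(targets="0 0 0.3 0 0 0 0.7; 0 0 0 0 0 0 -1; 0 0 0 0 0 0 -1; 0 0 0 0 0 0 -1; 0 0 0 0 0 0 -1; 0 0 0 0 0 0 -1", newtons=40)

```text
time: 22.3
position: [0.5533, -0.2083, 0.1894]
tool_rot: [2.316, 2.122, 0.005]
ft_force: [-0.5, -1.0, -0.5]
grip_width: 0.528
```

play_rows(targets="0 0 -2 0 0 0 -1; 0 0 -3 0 0 0 -1; 0 0 -3.5 0 0 0 -1; 0 0 -1 0 0 0 -1; 0 0 0 0 0 0 -1")

```text
time: 22.92
position: [0.5526, -0.2087, 0.2898]
tool_rot: [2.317, 2.121, 0.005]
ft_force: [-0.7, 0.0, -2.0]
grip_width: 0.52
```

```bash
python3 - <<'E'
from plan import *
delta(.5762,.122,.10,8.1);rows(.5762,.122,.11,8.1,-1)
E
```

```text
t 22.93 p [ 0.5526 -0.2087  0.2898] tip z 0.1078 F [-0.7  0.  -2. ] w 0.52 q7 0.45
jaw -5.07 tilt 0.2
world err cm [ 2.36 33.07 -0.78] tool shift cm [33.15 -0.58  0.85] turn [ 0.003 -0.002 -0.23 ]
7 4.74 -0.08 -0.02 0.000 -0.000 -0.033 -1; 4.74 0.07 -0.02 0.000 -0.000 -0.033 -1; 4.73 0.23 -0.02 0.000 -0.000 -0.033 -1; 4.72 0.38 -0.03 0.000 -0.000 -0.033 -1; 4.71 0.54 -0.03 0.000 -0.000 -0.033 -1; 4.69 0.69 -0.03 0.000 -0.000 -0.033 -1; 4.66 0.85 -0.03 0.000 -0.000 -0.033 -1
```

play_rows(targets="3 0 -0.4 0 0 -0.025 -1; 4.5 0 -0.3 0 0 -0.033 -1; 4.7 0.1 -0.2 0 0 -0.033 -1; 4.7 0.3 -0.2 0 0 -0.033 -1; 4.7 0.5 -0.2 0 0 -0.033 -1; 4.7 0.6 -0.1 0 0 -0.033 -1; 3.5 0.6 -0.1 0 0 -0.025 -1; 1 0.2 0 0 0 -0.01 -1; 0 0 0 0 0 0 -1; 0 0 0 0 0 0 -1")

```text
time: 24.18
position: [0.5681, 0.1065, 0.293]
tool_rot: [-2.058, -2.363, 0.022]
ft_force: [-0.7, -0.2, -1.7]
grip_width: 0.524
```

```bash
python3 - <<'E'
from plan import *
delta(.5762,.122,.10,8.1)
E
```

```text
t 24.18 p [0.5681 0.1065 0.293 ] tip z 0.111 F [-0.7 -0.2 -1.7] w 0.524 q7 0.06
jaw 7.9 tilt 0.92
world err cm [ 0.81  1.55 -1.1 ] tool shift cm [1.43 1.04 1.08] turn [-0.016  0.003 -0.004]
```

play_rows(targets="1.3 0.95 0.5 -0.014 0.003 -0.003 -1; 0 0 1 0 0 0 -1; 0 0 0.6 0 0 0 -1; 0 0 0 0 0 0 -1; 0 0 0 0 0 0 -1")

```text
time: 24.8
position: [0.5762, 0.1177, 0.2697]
tool_rot: [-2.066, -2.366, 0.003]
ft_force: [0.5, -0.0, -1.1]
grip_width: 0.526
```

```bash
python3 - <<'E'
from plan import *
delta(.5762,.122,.085,8.1)
E
```

```text
t 24.8 p [0.5762 0.1177 0.2697] tip z 0.0877 F [ 0.5 -0.  -1.1] w 0.526 q7 0.06
jaw 7.75 tilt 0.12
world err cm [-0.    0.43 -0.27] tool shift cm [0.42 0.05 0.27] turn [-0.002  0.001 -0.006]
```

play_rows(targets="0.4 0.05 0.3 0 0 -0.006 -1; 0 0 0 0 0 0 -1; 0 0 0 0 0 0 -1")

```text
time: 25.18
position: [0.5764, 0.1221, 0.267]
tool_rot: [-2.059, -2.373, 0.002]
ft_force: [-0.2, -0.7, -1.3]
grip_width: 0.52
```

```bash
python3 - <<'E'
from plan import *
from m import *
delta(.5762,.122,.085,8.1)
o=np.array([.577,.1093]);a=np.radians(8.1);ex=np.array([np.cos(a),np.sin(a)]);ey=np.array([-np.sin(a),np.cos(a)])
for n in("top","scene"):
    d=ctrl.get_image(n);np.savez(n+"2.npz",**d)
    u0,v0,u1,v1=(190,140,320,240) if n=="top" else (310,100,450,240)
    cv2.imwrite(f"pics/d2_{n}.png",cv2.resize(d["pixels"][v0:v1,u0:u1],None,fx=5,fy=5,interpolation=2))
    C=cloud(d);z=C[...,2];m=d["pixels"].min(2)
    q=C[(abs(C[...,0]-.576)<.11)&(abs(C[...,1]-.12)<.15)&(z>.073)&(z<.11)&(m>120)];x=(q[:,:2]-o)@ex;y=(q[:,:2]-o)@ey
    r=rect(q[:,:2]);print(n,len(q),r,"x",x.min(),x.max(),"y",y.min(),y.max())
E
```

```text
t 25.18 p [0.5764 0.1221 0.267 ] tip z 0.085 F [-0.2 -0.7 -1.3] w 0.52 q7 0.06
jaw 8.12 tilt 0.06
world err cm [-0.02 -0.01 -0.  ] tool shift cm [-0.01 -0.02  0.  ] turn [-0.001  0.001  0.   ]
top 809 (array([585.9,  45.7]), array([114. , 119.4]), 'longaxis deg', 6.52) x -0.05958211102650143 0.06069599546178274 y -0.12239121388996511 -0.008390781942208292
scene 1555 (array([575.8, 115.1]), array([118.6, 187. ]), 'longaxis deg', 97.93) x -0.05982530183690855 0.058748673434014936 y -0.08757591481340087 0.09942435831074876
```

View pics/d2_top.png

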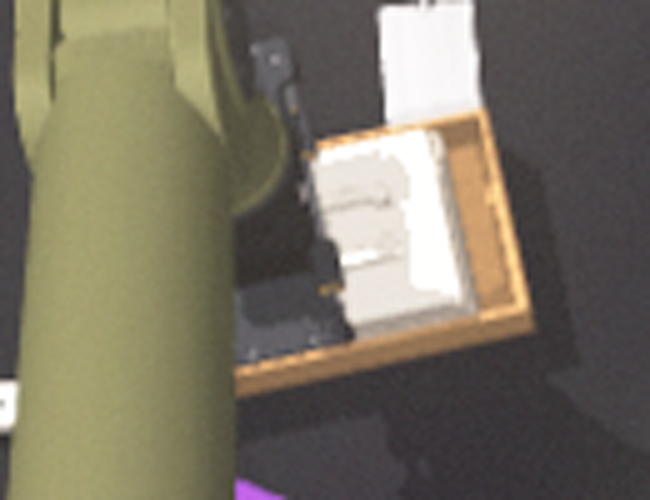

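View pics/d2_scene.png

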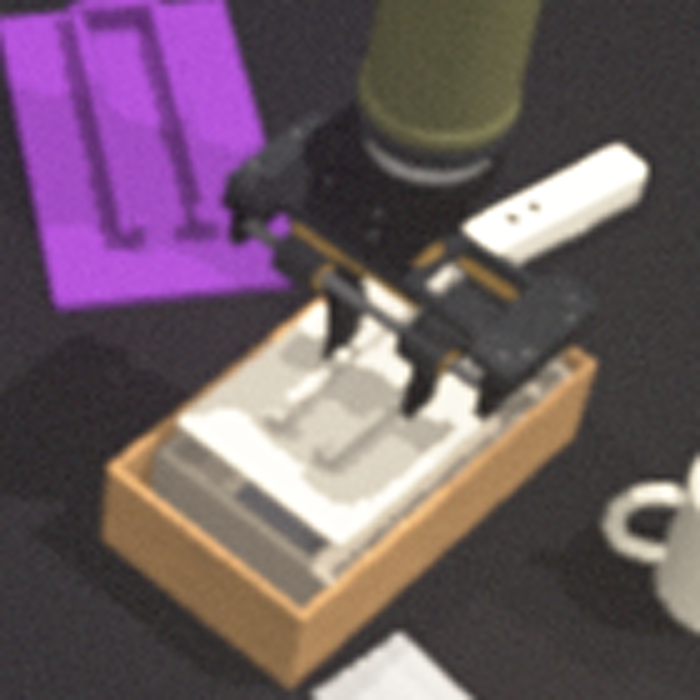

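```bash
cat > ed.py <<'E'
from plan import *
from m import *
o=np.array([.577,.1093]);a=np.radians(8.1);ex=np.array([np.cos(a),np.sin(a)]);ey=np.array([-np.sin(a),np.cos(a)])
def edges(d,zc,tag,sgn_x,ylim,zw=.004):
    C=cloud(d);z=C[...,2];m=d["pixels"].min(2);S=cv2.cvtColor(d["pixels"],cv2.COLOR_BGR2HSV)[...,1]
    x=(C[...,:2]-o)@ex*1000;y=(C[...,:2]-o)@ey*1000
    k=(abs(x)<75)&(y>ylim[0])&(y<ylim[1])&(abs(z-zc)<zw)&(S<70)&(m>70)
    X,Y=x[k],y[k];lo=[];hi=[]
    for b in np.arange(ylim[0],ylim[1],4):
        q=X[(Y>=b)&(Y<b+4)]
        if len(q)>8: lo.append(q.min());hi.append(q.max())
    e=[];e2=[]
    for b in np.arange(-50,50,4):
        q=Y[(X>=b)&(X<b+4)]
        if len(q)>4:e.append(q.min());e2.append(q.max())
    print(tag,len(X),"xlo",np.median(lo).round(1),"xhi",np.median(hi).round(1),"ylo",np.median(e).round(1),"yhi",np.median(e2).round(1))
E
python3 - <<'E'
from ed import *
for n in("top","scene"):
    d=load(n+"2.npz");edges(d,.0826,n+" plate",0,(-95,-30)); 
    d=load(n+"0.npz");edges(d,.056,n+" insert top",0,(-95,100),.003)
    C=cloud(d);z=C[...,2];S=cv2.cvtColor(d["pixels"],cv2.COLOR_BGR2HSV)[...,1]
    x=(C[...,:2]-o)@ex*1000;y=(C[...,:2]-o)@ey*1000
    for nm,w in(("ins56",(.052,.060)),("rim66",(.0625,.0695))):
        for s in(-1,1):
            k=(z>w[0])&(z<w[1])&(abs(x-s*(62.5 if nm=="ins56" else 68))<6)&(y>-80)&(y<-30)
            h,ed_=np.histogram(x[k],np.arange(-76,77,1.));i=np.nonzero(h)[0];print(n,nm,s,[(int(ed_[j]),int(h[j])) for j in i])
E
```

```text
top plate 477 xlo -56.8 xhi 56.1 ylo -82.6 yhi -31.7
top insert top 166 xlo -51.7 xhi 63.9 ylo nan yhi nan
top ins56 -1 [(-64, 5), (-63, 2), (-62, 5), (-61, 3)]
top ins56 1 [(58, 3), (59, 6), (60, 2), (61, 6), (62, 2), (63, 6), (64, 1), (65, 4), (66, 4)]
top rim66 -1 [(-71, 6), (-70, 6), (-69, 5), (-68, 3), (-67, 4)]
top rim66 1 [(63, 1), (64, 1), (65, 4), (66, 2), (67, 3), (68, 3), (69, 2), (70, 1), (71, 2), (72, 2)]
scene plate 616 xlo -57.2 xhi 57.8 ylo -84.6 yhi -32.0
scene insert top 204 xlo -64.3 xhi 59.3 ylo -92.7 yhi -87.3
scene ins56 -1 [(-68, 4), (-67, 7), (-66, 5), (-65, 8), (-64, 3), (-63, 5), (-62, 5), (-61, 8), (-60, 4)]
scene ins56 1 [(59, 2), (60, 7), (61, 1), (62, 1), (67, 1), (68, 2)]
scene rim66 -1 [(-71, 4), (-70, 5), (-69, 2), (-68, 8), (-67, 6), (-66, 2), (-65, 2)]
scene rim66 1 [(65, 1), (66, 6), (67, 7), (68, 4), (69, 9), (70, 2)]
  return _methods._mean(a, axis=axis, dtype=dtype,
  ret = ret.dtype.type(ret / rcount)
```

```bash
python3 - <<'E' 2>/dev/null
from ed import *
d=load("scene2.npz");C=cloud(d);z=C[...,2];m=d["pixels"].min(2);S=cv2.cvtColor(d["pixels"],cv2.COLOR_BGR2HSV)[...,1]
x=(C[...,:2]-o)@ex*1000;y=(C[...,:2]-o)@ey*1000
for b in range(-56,57,8):
    k=(x>=b)&(x<b+8)&(abs(z-.0826)<.0045)&(S<70)&(m>90)&(abs(y)<125);print(b,k.sum(),np.sort(y[k])[[0,1,-2,-1]].round(1) if k.sum()>4 else"")
d=load("scene0.npz");C=cloud(d);z=C[...,2];S=cv2.cvtColor(d["pixels"],cv2.COLOR_BGR2HSV)[...,1]
x=(C[...,:2]-o)@ex*1000;y=(C[...,:2]-o)@ey*1000
for b in range(-48,49,8):
    k=(x>=b)&(x<b+8)&(z>.0535)&(z<.0600)&(S<75)&(y>100)&(y<121);k2=(x>=b)&(x<b+8)&(z>.0535)&(z<.06)&(y<-80)&(y>-97)
    print(b,np.sort(y[k])[:3].round(1),np.sort(y[k2])[-3:].round(1))
E
```

```text
-56 86 [-85.6 -85.3  66.7  69.7]
-48 96 [-84.9 -83.   69.8  70.4]
-40 87 [-85.1 -84.3  68.7  69.8]
-32 49 [-84.7 -83.3  60.   63.9]
-24 56 [-84.9 -84.   69.2  96.8]
-16 106 [-87.6 -86.9  43.9  88.2]
-8 98 [-87.  -86.5  35.8  38. ]
0 96 [-84.6 -83.2  30.2  33.3]
8 50 [-84.4 -83.4  22.6  27.2]
16 53 [-85.3 -85.    4.3   5.4]
24 100 [-84.4 -83.5  59.6  60.1]
32 117 [-85.6 -84.6  48.2  56.8]
40 105 [-85.  -83.9  41.1  45.8]
48 106 [-84.8 -84.5  32.4  32.5]
56 50 [-83.6 -80.   76.   83.3]
-48 [114.2 115.4 115.5] [-91.  -87.5 -87.3]
-40 [114.  114.2 115.2] [-88.8 -88.2 -87.3]
-32 [112.1 113.6 114.1] [-89.1 -88.3 -87.4]
-24 [112.2 114.7 115. ] [-87.5 -87.  -86.2]
-16 [112.9 114.  115.5] [-89.7 -88.4 -87.9]
-8 [111.2 114.6 117. ] [-89.9 -86.6 -86.3]
0 [116.4 117.8 118. ] [-90.3 -90.1 -87.9]
8 [111.  112.3 112.5] [-89.6 -88.  -87.4]
16 [112.8 113.1 119. ] [-89.6 -87.9 -87. ]
24 [113.7 114.6 117.2] [-88.1 -88.  -86.9]
32 [111.7 112.8 113.7] [-90.6 -88.3 -87.4]
40 [112.5 113.  113.9] [-88.  -87.6 -86.8]
48 [112.3 113.7 116. ] [-88.8 -88.7 -88.6]
```

play_rows(targets="-0.03 0 0.8 0 0 0 -1; 0 0 0.7 0 0 0 -1; 0 0 0.3 0 0 0 -1; 0 0 0 0 0 0 -1")

```text
time: 25.78
position: [0.5761, 0.1217, 0.2473]
tool_rot: [-2.058, -2.372, 0.003]
ft_force: [-0.9, 0.1, -1.7]
grip_width: 0.527
```

```bash
python3 - <<'E'
from plan import *
delta(.5762,.1217,.0474,8.1)
E
```

```text
t 25.77 p [0.5761 0.1217 0.2473] tip z 0.0653 F [-0.9  0.1 -1.7] w 0.527 q7 0.07
jaw 8.11 tilt 0.11
world err cm [ 0.01 -0.   -1.79] tool shift cm [-0.    0.01  1.79] turn [-0.002  0.001  0.   ]
```

play_rows(targets="0 0 0.4 0 0 0 -1; 0 0 0.4 0 0 0 -1; 0 0 0 0 0 0 -1")

```text
time: 26.15
position: [0.5762, 0.1217, 0.2389]
tool_rot: [-2.058, -2.373, 0.002]
ft_force: [0.4, -0.6, -1.0]
grip_width: 0.522
```

```bash
python3 - <<'E'
from plan import *
delta(.5762,.1217,.0474,8.1)
E
```

```text
t 26.15 p [0.5762 0.1217 0.2389] tip z 0.0569 F [ 0.4 -0.6 -1. ] w 0.522 q7 0.08
jaw 8.11 tilt 0.1
world err cm [ 0.    0.   -0.95] tool shift cm [0.   0.   0.95] turn [-0.002  0.001  0.   ]
```

play_rows(targets="0 0 0.4 0 0 0 -1; 0 0 0.3 0 0 0 -1; 0 0 0.15 0 0 0 -1; 0 0 0 0 0 0 -1")

```text
time: 26.65
position: [0.5763, 0.1217, 0.2299]
tool_rot: [-2.059, -2.373, 0.002]
ft_force: [0.3, 0.6, -2.2]
grip_width: 0.523
```

```bash
python3 - <<'E'
from plan import *
delta(.5762,.1217,.0474,8.1)
E
```

```text
t 26.65 p [0.5763 0.1217 0.2299] tip z 0.0479 F [ 0.3  0.6 -2.2] w 0.523 q7 0.08
jaw 8.11 tilt 0.07
world err cm [-0.01  0.   -0.05] tool shift cm [ 0.   -0.01  0.05] turn [-0.001  0.001  0.   ]
```

play_rows(targets="0 0 0.05 0 0 0 -1; 0 0 0 0 0 0 0.4; 0 0 0 0 0 0 0.4; 0 0 0 0 0 0 0.4; 0 0 -1.5 0 0 0 0.4; 0 0 -3 0 0 0 0.4; 0 0 -4 0 0 0 0.4; 0 0 0 0 0 0 0.4")

```text
time: 27.65
position: [0.5773, 0.1214, 0.3211]
tool_rot: [2.058, 2.371, 0.004]
ft_force: [-0.7, -0.2, 1.8]
grip_width: 0.698
```

```bash
python3 - <<'E'
from plan import *
rows(.4995,.342,.10,-2.7,0.4)
E
```

```text
5 4.59 -0.92 0.78 0.001 -0.000 0.038 0.4; 4.55 -1.10 0.78 0.001 -0.000 0.038 0.4; 4.50 -1.26 0.78 0.001 -0.000 0.038 0.4; 4.45 -1.43 0.78 0.001 -0.000 0.038 0.4; 4.40 -1.60 0.78 0.001 -0.000 0.038 0.4
```

play_rows(targets="3.5 -0.8 0.2 0 0 0.038 0.4; 4.6 -1.1 0.5 0 0 0.038 0.4; 4.5 -1.3 0.6 0 0 0.038 0.4; 4.5 -1.4 0.7 0 0 0.038 0.4; 3.5 -1.4 0.6 0 0 0.03 0.4; 1 -0.4 0.2 0 0 0.01 0.4; 0 0 0 0 0 0 0.4; 0 0 0 0 0 0 0.4")

```text
time: 28.65
position: [0.5009, 0.3354, 0.2942]
tool_rot: [2.288, 2.146, 0.006]
ft_force: [-0.4, 0.1, -0.3]
grip_width: 0.698
```

```bash
python3 - <<'E' 2>/dev/null
from ed import *
delta(.4998,.344,.09,-2.7)
for n in("top","scene"):
    d=ctrl.get_image(n);np.savez(n+"3.npz",**d)
    u0,v0,u1,v1=(140,150,310,250) if n=="top" else (310,100,450,240)
    cv2.imwrite(f"pics/d3_{n}.png",cv2.resize(d["pixels"][v0:v1,u0:u1],None,fx=4,fy=4,interpolation=2))
    C=cloud(d);z=C[...,2];m=d["pixels"].min(2);S=cv2.cvtColor(d["pixels"],cv2.COLOR_BGR2HSV)[...,1]
    x=(C[...,:2]-o)@ex*1000;y=(C[...,:2]-o)@ey*1000
    k=(abs(x)<50)&(abs(x)>30)&(y>-78)&(y<105)&(m>100)
    A=np.c_[x[k],y[k],np.ones(k.sum())];f=np.linalg.lstsq(A,z[k]*1000,rcond=None)[0];print(n,"plane",f.round(4),k.sum(),"median z",np.median(z[k]))
    for lo in range(-80,110,30):
        for s in(-1,1):
            kk=k&(y>lo)&(y<lo+30)&(x*s>0);print(s,lo,(np.median(z[kk])*1000).round(1),end="; ")
    print()
E
```

```text
t 28.65 p [0.5009 0.3354 0.2942] tip z 0.1122 F [-0.4  0.1 -0.3] w 0.698 q7 -0.56
jaw -3.66 tilt 0.34
world err cm [-0.11  0.86 -2.22] tool shift cm [ 0.85 -0.17  2.22] turn [ 0.006  0.    -0.017]
top plane [-4.7000e-03 -5.0000e-04  4.5598e+01] 654 median z 0.045616701392186584
-1 -80 46.0; 1 -80 44.9; -1 -50 46.4; 1 -50 44.8; -1 -20 46.7; 1 -20 45.9; -1 10 45.5; 1 10 45.6; -1 40 46.0; 1 40 45.1; -1 70 45.7; 1 70 45.6; -1 100 44.4; 1 100 45.5; 
scene plane [3.00000e-04 3.00000e-04 4.57908e+01] 718 median z 0.04579597516124505
-1 -80 46.1; 1 -80 46.2; -1 -50 45.5; 1 -50 45.5; -1 -20 45.1; 1 -20 45.9; -1 10 45.7; 1 10 45.8; -1 40 45.9; 1 40 45.6; -1 70 45.8; 1 70 46.0; -1 100 45.2; 1 100 46.6;
```

View pics/d3_scene.png

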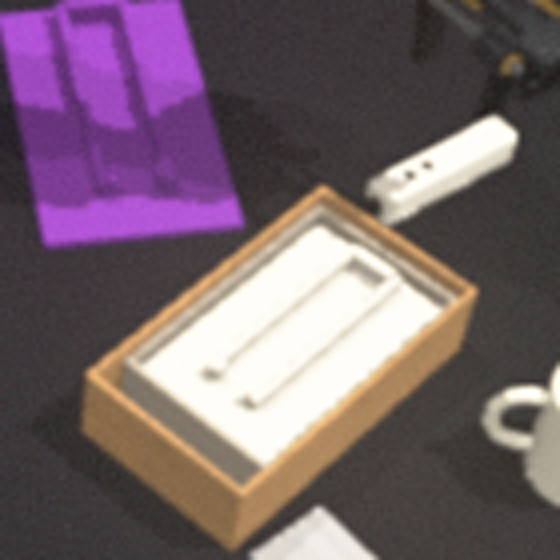

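View pics/d3_top.png

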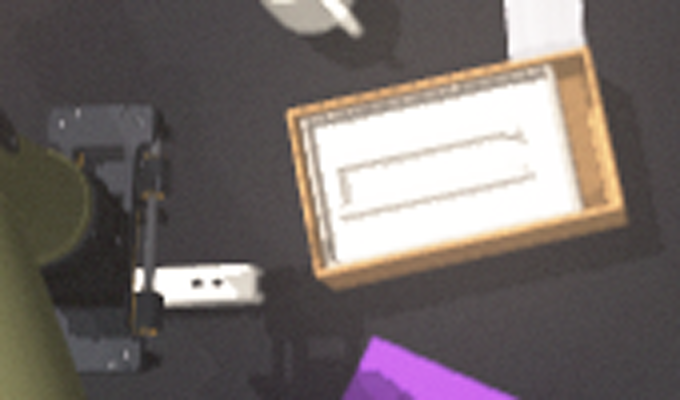

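The divider lies level, with its plate top at about 45.7 mm where 45 is expected. Its closed stop is at the world +y end and its slot at the -y end. Next is the pen.

play_rows(targets="0.75 -0.15 1 0.004 0 -0.014 0.4; 0 0 2 0 0 0 0.4; 0 0 2 0 0 0 0.4; 0 0 0.8 0 0 0 0.4; 0 0 0 0 0 0 0.4")

```text
time: 29.38
position: [0.5008, 0.3406, 0.231]
tool_rot: [2.278, 2.16, -0.002]
ft_force: [-0.3, -0.3, 0.6]
grip_width: 0.702
```

```bash
python3 - <<'E' 2>/dev/null
from ed import *
delta(.4998,.344,.015,-2.7)
E
```

```text
t 29.38 p [0.5008 0.3406 0.231 ] tip z 0.049 F [-0.3 -0.3  0.6] w 0.702 q7 -0.52
jaw -3.05 tilt 0.13
world err cm [-0.1   0.34 -3.4 ] tool shift cm [ 0.35 -0.12  3.4 ] turn [ 0.     0.002 -0.006]
```

play_rows(targets="0.3 -0.1 0.8 0 0 -0.004 0.4; 0 0 1 0 0 0 0.4; 0 0 0.9 0 0 0 0.4; 0 0 0.4 0 0 0 0.4; 0 0 0 0 0 0 0.4")

```text
time: 30.0
position: [0.5003, 0.3441, 0.1987]
tool_rot: [2.274, 2.165, 0.001]
ft_force: [0.0, -0.2, 0.0]
grip_width: 0.7
```

```bash
python3 - <<'E' 2>/dev/null
from ed import *
delta(.4998,.344,.015,-2.7)
E
```

```text
t 30.0 p [0.5003 0.3441 0.1987] tip z 0.0167 F [ 0.  -0.2  0. ] w 0.7 q7 -0.5
jaw -2.79 tilt 0.11
world err cm [-0.05 -0.01 -0.17] tool shift cm [-0.01 -0.05  0.17] turn [ 0.002  0.001 -0.002]
```

play_rows(targets="0 0 0.15 0 0 0 0.4; 0 0 0 0 0 0 -1; 0 0 0 0 0 0 -1; 0 0 0 0 0 0 -1; 0 0 0 0 0 0 -1; 0 0 0 0 0 0 -1", newtons=25)

```text
time: 30.75
position: [0.5007, 0.3442, 0.1981]
tool_rot: [2.274, 2.165, 0.003]
ft_force: [-0.1, 0.1, -1.1]
grip_width: 0.321
```

play_rows(targets="0 0 -2 0 0 0 -1; 0 0 -3 0 0 0 -1; 0 0 -4 0 0 0 -1; 0 0 -1.5 0 0 0 -1; 0 0 0 0 0 0 -1")

```text
time: 31.38
position: [0.5004, 0.3439, 0.3092]
tool_rot: [2.274, 2.164, 0.005]
ft_force: [0.7, 0.2, -1.4]
grip_width: 0.314
```

```bash
python3 - <<'E' 2>/dev/null
from ed import *
rows(.574,.134,.12,8.1,-1)
for n in("top","scene"):
    d=ctrl.get_image(n);np.savez(n+"4.npz",**d)
    C=cloud(d);z=C[...,2];m=d["pixels"].min(2)
    k=(abs(C[...,0]-.5)<.05)&(abs(C[...,1]-.344)<.12)&(z>.118)&(z<.137)&(m>110)
    q=C[k];print(n,len(q),np.median(q[:,2]),rect(q[:,:2]),q[:,1].min(),q[:,1].max())
    u0,v0,u1,v1=(120,160,270,250) if n=="top" else (350,70,480,180)
    cv2.imwrite(f"pics/d4_{n}.png",cv2.resize(d["pixels"][v0:v1,u0:u1],None,fx=4,fy=4,interpolation=2))
E
```

```text
5 -4.12 1.68 0.15 0.001 -0.000 -0.038 -1; -4.18 1.52 0.15 0.001 -0.000 -0.038 -1; -4.24 1.36 0.15 0.001 -0.000 -0.038 -1; -4.28 1.20 0.15 0.001 -0.000 -0.038 -1; -4.33 1.03 0.15 0.001 -0.000 -0.038 -1
top 26 0.130386151655289 (array([496.7, 308.9]), array([30.5, 57.1]), 'longaxis deg', 80.73) 0.28053730555413264 0.33773950247750356
scene 117 0.12922094797012482 (array([499.1, 339.9]), array([ 33. , 119.9]), 'longaxis deg', 88.21) 0.279638146476775 0.3993835287789213
```

View pics/d4_scene.png

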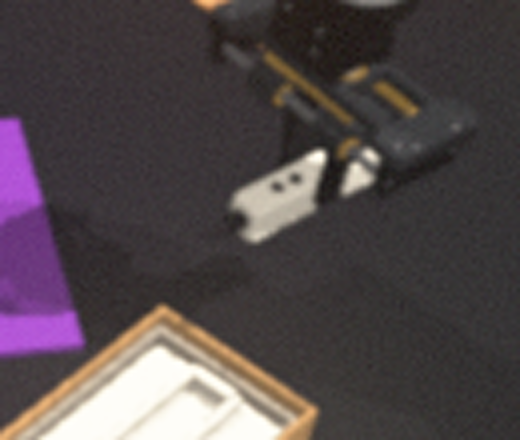

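```bash
python3 - <<'E' 2>/dev/null
from ed import *
for n in("top","scene"):
    d=load(n+"4.npz");C=cloud(d);z=C[...,2];m=d["pixels"].min(2)
    k=(abs(C[...,0]-.5)<.05)&(abs(C[...,1]-.344)<.12)&(z>.134)&(z<.147)&(m>100)
    q=C[k];print(n,len(q),np.median(q[:,2]),rect(q[:,:2]),np.sort(q[:,1])[[0,1,2,-3,-2,-1]].round(4))
    A=np.c_[q[:,:2]-q[:,:2].mean(0),np.ones(len(q))];print("plane",np.linalg.lstsq(A,q[:,2],rcond=None)[0].round(4))
# divider stop/wall positions from view 3: raised features z>.053 in carton frame
for n in("top","scene"):
    d=load(n+"3.npz");C=cloud(d);z=C[...,2];x=(C[...,:2]-o)@ex*1000;y=(C[...,:2]-o)@ey*1000
    k=(abs(x)<30)&(y>-85)&(y<112)&(z>.0535)&(z<.064)
    print(n,"raised y",np.percentile(y[k],[1,3,97,99]).round(1),"x",np.percentile(x[k],[2,98]).round(1))
    k=(abs(x)<14)&(y>60)&(y<112)&(z>.0535)&(z<.064);print(" closed stop y",np.percentile(y[k],[5,50,95]).round(1))
    for s in(-1,1):
        k=(x*s>10)&(x*s<26)&(abs(y)<60)&(z>.0535)&(z<.064);print(" wall",np.percentile(x[k],[5,50,95]).round(1))
E
```

```text
top 174 0.1413140526139371 (array([499. , 316.1]), array([28.5, 71.6]), 'longaxis deg', 85.08) [0.2801 0.2808 0.2808 0.351  0.3511 0.3519]
plane [0.0239 0.0129 0.1412]
scene 202 0.1404595619092352 (array([501.8, 338.8]), array([ 36.6, 118.4]), 'longaxis deg', 81.67) [0.2798 0.2801 0.2802 0.3938 0.3968 0.3974]
plane [-0.0522  0.009   0.1399]
top raised y [-53.8 -51.7 101.3 103. ] x [-23.9  22.1]
 closed stop y [ 94.8  97.8 103.5]
 wall [-23.8 -20.7 -16.9]
 wall [16.  18.6 22.1]
scene raised y [-56.4 -54.9 102.6 110.4] x [-23.4  23.6]
 closed stop y [ 93.2  97.7 106.6]
 wall [-22.9 -19.2 -13.4]
 wall [15.  20.  23.1]
```

play_rows(targets="-3 1.2 0 0 0 -0.03 -1; -4.1 1.5 0 0 0 -0.038 -1; -4.2 1.4 0 0 0 -0.038 -1; -4.2 1.2 0 0 0 -0.038 -1; -3 0.8 0 0 0 -0.03 -1; -1 0.3 0 0 0 -0.01 -1; 0 0 0 0 0 0 -1; 0 0 0 0 0 0 -1")

```text
time: 32.48
position: [0.5664, 0.1479, 0.2951]
tool_rot: [-2.05, -2.373, 0.03]
ft_force: [0.0, 1.1, -1.2]
grip_width: 0.319
```

```bash
python3 - <<'E' 2>/dev/null
from ed import *
delta(.5746,.1334,.09,8.1)
E
```

```text
t 32.48 p [0.5664 0.1479 0.2951] tip z 0.1131 F [ 0.   1.1 -1.2] w 0.319 q7 -0.01
jaw 8.33 tilt 1.15
world err cm [ 0.82 -1.45 -2.31] tool shift cm [-1.54  0.64  2.31] turn [-0.018  0.009  0.004]
```

play_rows(targets="-1.4 0.6 0.4 -0.016 0.008 0.003 -1; 0 0 0.8 0 0 0 -1; 0 0 0.5 0 0 0 -1; 0 0 0 0 0 0 -1; 0 0 0 0 0 0 -1")

```text
time: 33.1
position: [0.5739, 0.1375, 0.2762]
tool_rot: [-2.051, -2.377, 0.002]
ft_force: [-0.6, 0.5, -0.8]
grip_width: 0.318
```

```bash
python3 - <<'E' 2>/dev/null
from ed import *
delta(.5746,.1334,.08,8.1)
E
```

```text
t 33.1 p [0.5739 0.1375 0.2762] tip z 0.0942 F [-0.6  0.5 -0.8] w 0.318 q7 0.03
jaw 8.42 tilt 0.13
world err cm [ 0.07 -0.41 -1.42] tool shift cm [-0.41  0.01  1.42] turn [-0.002 -0.001  0.006]
```

play_rows(targets="-0.38 0.01 0.5 0 0 0.005 -1; 0 0 0.5 0 0 0 -1; 0 0 0 0 0 0 -1; 0 0 0 0 0 0 -1")

```text
time: 33.6
position: [0.5746, 0.1335, 0.2657]
tool_rot: [-2.057, -2.372, 0.001]
ft_force: [-0.0, -0.5, -1.7]
grip_width: 0.319
```

```bash
python3 - <<'E' 2>/dev/null
from ed import *
delta(.5746,.1334,.0611,8.1)
for n in("top","scene"):
    d=ctrl.get_image(n)
    C=cloud(d);z=C[...,2];m=d["pixels"].min(2);x=(C[...,:2]-o)@ex*1000;y=(C[...,:2]-o)@ey*1000
    k=(abs(x)<25)&(y>-60)&(y<120)&(abs(z-.098)<.006)&(m>80);print(n,k.sum(),np.median(z[k]),"x",np.percentile(x[k],[3,97]).round(1),"y",np.percentile(y[k],[1,3,97,99]).round(1))
    u0,v0,u1,v1=(190,140,320,240) if n=="top" else (310,100,450,240)
    cv2.imwrite(f"pics/d5_{n}.png",cv2.resize(d["pixels"][v0:v1,u0:u1],None,fx=4,fy=4,interpolation=2))
E
```

```text
t 33.6 p [0.5746 0.1335 0.2657] tip z 0.0837 F [-0.  -0.5 -1.7] w 0.319 q7 0.04
jaw 8.12 tilt 0.12
world err cm [-0.   -0.01 -2.26] tool shift cm [-0.02  0.    2.26] turn [-0.002 -0.001  0.   ]
top 93 0.0978794311390125 x [-14.5  11.8] y [-36.7 -36.3  -3.1  -1. ]
scene 226 0.09791396527683824 x [-14.4  13.9] y [-39.  -36.8  33.8  35.1]
```

View pics/d5_scene.png

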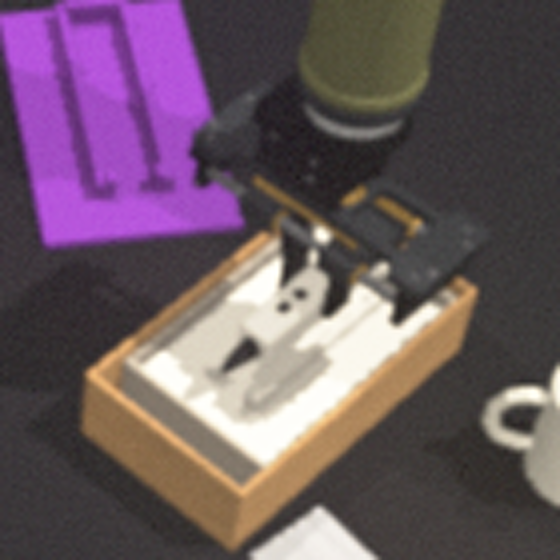

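play_rows(targets="-0.12 0 0.6 0 0 0 -1; 0 0 0.6 0 0 0 -1; 0 0 0.4 0 0 0 -1; 0 0 0 0 0 0 -1")

```text
time: 34.2
position: [0.5746, 0.1325, 0.2485]
tool_rot: [-2.057, -2.372, 0.001]
ft_force: [-0.8, 0.3, 0.1]
grip_width: 0.319
```

```bash
python3 - <<'E' 2>/dev/null
from ed import *
delta(.5748,.1322,.0611,8.1)
E
```

```text
t 34.2 p [0.5746 0.1325 0.2485] tip z 0.0665 F [-0.8  0.3  0.1] w 0.319 q7 0.05
jaw 8.14 tilt 0.13
world err cm [ 0.02 -0.03 -0.54] tool shift cm [-0.03  0.02  0.54] turn [-0.002 -0.001  0.001]
```

play_rows(targets="0 0 0.25 0 0 0 -1; 0 0 0.1 0 0 0 -1; 0 0 0 0 0 0 -1")

```text
time: 34.58
position: [0.5747, 0.1325, 0.2449]
tool_rot: [-2.057, -2.372, 0.001]
ft_force: [0.7, -1.3, -0.8]
grip_width: 0.319
```

```bash
python3 - <<'E' 2>/dev/null
from ed import *
delta(.5748,.1322,.0611,8.1)
E
```

```text
t 34.58 p [0.5747 0.1325 0.2449] tip z 0.0629 F [ 0.7 -1.3 -0.8] w 0.319 q7 0.06
jaw 8.14 tilt 0.12
world err cm [ 0.01 -0.03 -0.18] tool shift cm [-0.03  0.    0.18] turn [-0.002 -0.001  0.001]
```

play_rows(targets="0 0 0.15 0 0 0 -1; 0 0 0.05 0 0 0 -1; 0 0 0 0 0 0 -1; 0 0 0 0 0 0 -0.1; 0 0 0 0 0 0 -0.1; 0 0 0 0 0 0 -0.1; 0 0 -1.5 0 0 0 -0.1; 0 0 -3 0 0 0 -0.1; 0 0 -4 0 0 0 -0.1; 0 0 -4 0 0 0 -0.1; 0 0 0 0 0 0 -0.1")

```text
time: 35.95
position: [0.5755, 0.1317, 0.3767]
tool_rot: [2.059, 2.372, 0.005]
ft_force: [0.2, 0.4, -0.3]
grip_width: 0.448
```

play_rows(targets="4 -1 -1 0 0 0 0; 5 -1.5 0 0 0 0 0; 5 -1.5 0 0 0 0 0; 5 -1.5 0 0 0 0 0; 4 -1 0 0 0 0 0; 0 0 0 0 0 0 0; 0 0 0 0 0 0 0")

```text
time: 36.83
position: [0.4761, 0.3544, 0.3878]
tool_rot: [2.064, 2.366, 0.005]
ft_force: [0.7, -0.8, -0.7]
grip_width: 0.498
```

```bash
python3 - <<'E' 2>/dev/null
from ed import *
delta(.5748,.1322,.0611,8.1)
for n in("top","scene"):
    d=ctrl.get_image(n)
    C=cloud(d);z=C[...,2];m=d["pixels"].min(2);x=(C[...,:2]-o)@ex*1000;y=(C[...,:2]-o)@ey*1000
    k=(abs(x)<25)&(y>-60)&(y<110)&(abs(z-.075)<.006)&(m>80);print(n,k.sum(),"z",np.median(z[k]),"x",np.percentile(x[k],[3,97]).round(1),"y",np.percentile(y[k],[1,3,97,99]).round(1))
    print("tilt",np.linalg.lstsq(np.c_[x[k],y[k],np.ones(k.sum())],z[k]*1000,rcond=None)[0].round(4))
    k=(abs(x)<50)&(abs(x)>30)&(y>-78)&(y<105)&(m>100)
    print("plate",np.linalg.lstsq(np.c_[x[k],y[k],np.ones(k.sum())],z[k]*1000,rcond=None)[0].round(4))
    u0,v0,u1,v1=(170,140,320,240) if n=="top" else (310,100,450,240)
    cv2.imwrite(f"pics/d6_{n}.png",cv2.resize(d["pixels"][v0:v1,u0:u1],None,fx=4,fy=4,interpolation=2))
E
```

```text
t 36.83 p [0.4761 0.3544 0.3878] tip z 0.2058 F [ 0.7 -0.8 -0.7] w 0.498 q7 -0.46
jaw 7.81 tilt 0.2
world err cm [  9.87 -22.22 -14.47] tool shift cm [-23.37   6.71  14.47] turn [ 0.003 -0.001 -0.005]
top 342 z 0.07514725030783295 x [-14.5  11.7] y [-36.7 -33.9  86.8  89.7]
tilt [ 4.29000e-02 -4.30000e-03  7.53392e+01]
plate [ 1.80000e-03 -8.00000e-04  4.56916e+01]
scene 379 z 0.07544230288181558 x [-12.4  13.9] y [-39.5 -37.9  85.5  89.1]
tilt [-2.58000e-02  1.50000e-03  7.53097e+01]
plate [-4.20000e-03  1.10000e-03  4.57542e+01]
```

View pics/d6_scene.png

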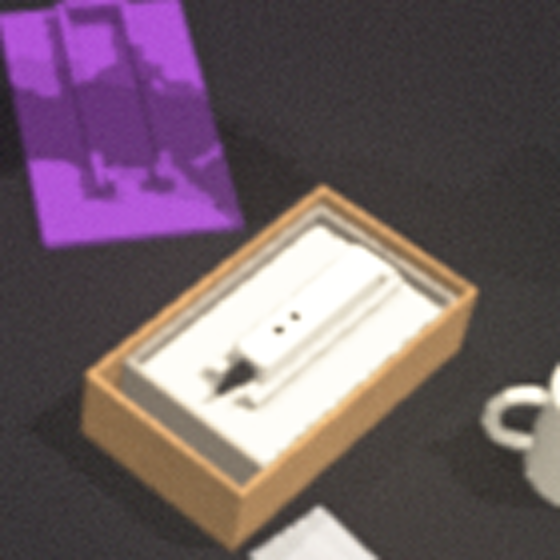

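View pics/d6_top.png

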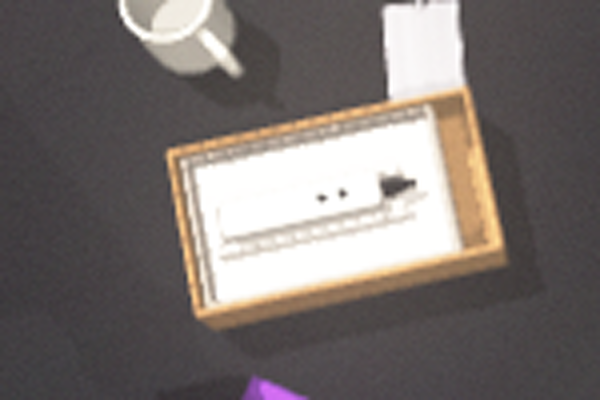

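The pen lies in the channel. Its nozzle points through the slot at about (235,375) in the scene crop, its top is at about 75.3 mm where 75 is expected, and the gripper is clear. I'll hand in.

```bash
python3 -c "
from bench import ctrl
print(ctrl.close_job())"
```

```text
the job is handed in; nothing more can be done
None
```

The pen kit is packed and handed in at about 37 s of the 72 s allowed; `close_job` reports no verdict, so the result below rests on my own camera checks.

I found the insert shifted about +13 mm along the carton's y. I laid the adapter and round stand in their pockets, fitted the smaller white divider over them, and laid the pen in its channel.

| Part | Last check |
|---|---|
| Adapter | In its pocket, top at about 37.7 mm (37 expected), level within noise |
| Stand | In its pocket, top at about 37.5 mm (37 expected); plane fit showed up to 0.03 rad of slope (limit 0.1) |
| Divider | Plate top at about 45.7 mm (45 expected), slope below 0.005 rad |
| Pen | Top at about 75.3 mm (75 expected), body within about 1 mm of its place along the channel, nozzle in the slot |

The adapter and stand were checked before the divider covered them, the divider and pen at the end. The gripper was well clear at hand-in. I did not re-measure the mug, glue bottle or scraper; the arm never went to them, and the mug and scraper look unmoved in the last pictures.

**Disagreements:**
- **Cameras:** they disagreed by 1 to 2 mm sideways. I settled the divider's position by comparing it with the carton while holding it just above. It then went in without noticeable contact force.
- **Pen roll:** the two views gave +0.04 and -0.03 rad, opposite in sign. I took this as depth noise; the limit is 0.06.

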